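Load the bayonet mixer

ROBOT

A 7-joint arm with a two-finger parallel gripper is mounted at the origin on the work surface. World frame = base frame: x ahead of the robot, y to its left, z up, the work surface at z = 0. Lengths are in m, angles in rad, forces in N, time in s.
With the tool pointing down it reaches from about 0.425 to 0.875 m from the base axis. Payload 9.9 kg.
Tool frame: the origin (TCP) lies on the centre line of the jaws, within the pads' length; the fingertips stand 22 mm ahead of it and the grasp point (between the pads) lies 3 mm ahead of it; z points along the fingers, y is the line along which they close (so a half turn about z gives the same grasp; the last joint's range is limited). The gripper opens to 85 mm and grips with 20 to 120 N. Pads are 22 mm wide; open, the fingers measure 114 mm over their backs; the gripper's body (76 mm by 85 mm) begins 54 mm behind the grasp point. The pads swing forward as they close: fully open they stand 13 mm farther back than shut.
Start: joints at [-1.411, 0.576, 0.025, 1.437, -0.015, 1.129, -0.057], TCP at [0.163, 0.655, 0.253] pointing down, gripper open.
Joint ranges: [-2.76, 2.76], [-0.34, 2.15], [-1.52, 1.57], [0.19, 2.46], [-1.09, 4.23], [0.17, 1.99], [-2.82, 2.82]. Speed limits (rad/s): [2.22, 2.22, 3.01, 3.01, 3.14, 3.14, 3.14].

INTERFACE

Orientations are given as a unit quaternion [x, y, z, w].
In Python, from bench import * gives the robot as it stands.
- The arm moves only by the shell command python3 -m handwheel 'ROWS' [FORCE]. ROWS is JSON, one flat list of numbers, 7 for each row, row after row: the shift along the tool's x, y, z in m, then the turn, a rotation vector about the tool's x, y, z in rad, then the gripper command: -1 is fully open, 1 is shut, values between are in proportion. In form: [dx, dy, dz, ax, ay, az, jaw, dx, dy, dz, ax, ay, az, jaw, ...]. A call has 1 to 10 rows; each row is the pose to reach, as a shift and turn from the pose commanded when the call began, along the tool's axes at that moment; what a row does not reach only later rows make up. A row lasts 1/8 s, in which the tool goes at most 62.5 mm and 10.7 degrees, less where a joint would pass 70% of its speed; a pose out of reach is approached as far as the arm can. A call with a gripper value outside its range is refused whole. The fingers move at their own pace and stop on an object; FORCE is the grip in N (left out, the last holds). Time passes only in rows, so rows that repeat a pose let the fingers close. It gives the time, the measured TCP pose, the force, the opening and the grip force at its end, in the units of the state.
- observe(): the state, without advancing time (a new reading comes with each control period).
- snapshot(name): name is "scene" or "top" or "wrist"; returns a dict with "image" (384x512x3 uint8, red, green, blue), "z_map" (384x512 float32, m along the optical axis (not along the pixel's ray), 0 where there is no reading), "fx", "fy", "cx", "cy" (pixels), "dist" ([k1, k2, p1, p2, k3] as OpenCV has them; the pictures are not rectified), "pose" (4x4, takes a point from camera to world coordinates). Camera axes: x right, y down, z forward; pixel columns grow to the right and rows downward; lengths in m; the calibration is good to about 2 mm. A picture is of the moment at which its call begins.
- job_done(): hands the job in; it is judged then, once.
The state is a dict: "clock": time; "qpos": joint angles; "joint_velocities": joint speeds; "effort": joint torques, N m; "position": TCP position; "tcp_rot": TCP orientation; "wrist_force": force on the tool from outside, world axes, zero at the start; "wrist_torque": the same for the moment, N m; "width": finger opening in m; "grasp_force": force on a finger pad.
Only numpy, scipy, OpenCV 4.12 (cv2) and the standard library are available. Lean on these libraries where they do the work, as an engineer would, in place of code of your own. Each camera call takes 0.05 s, during which the arm holds its last target. There are 200 camera calls.

TASK

The bench mixer was left switched on: first throw its lever right over towards the robot to stop it, then take the white dust covers off its sockets and lay them in the steel tray, and lock every sample pot that has side lugs from the crate into a socket of its own (lugs down the slots, press in against the spring, turn clockwise to the end, let it rise into its notch). When all that is done throw the lever right over the other way, away from the robot, to start the mixer; leave the smooth pots without lugs in the crate and do not knock over the jar or the vial.

Things in the scene. Friction and masses are not known exactly. Their poses are not given: they have to be found in the camera images.
- pot1: sample pot, if present (pot2 to pot4 the same): steel cylinder 44 mm across, 40 mm tall, foot chamfered over its lowest 4 mm; on top a black grip bar 40 mm long (along the pot's x), 12 mm thick (y), 24 mm high: 64 mm in all. Two lugs, one each way along x in line with the bar, reach 33 mm from the axis; each is 9 mm wide, at heights 8 to 14 mm. 0.18 kg. Origin: centre of the underside, z up
- pot2: sample pot with lugs, if present, same as pot1. Pots with lugs stand upright in the crate at the start. A half turn about z looks and works the same
- pot3: sample pot with lugs, if present, same as pot1
- pot4: sample pot with lugs, if present, same as pot1
- plain1: decoy in the crate, same steel body and grip bar as the sample pots (same sizes) but WITHOUT lugs; stays in the crate. Origin: centre of its underside, z up
- plain2: decoy in the crate, same steel body and grip bar as the sample pots (same sizes) but WITHOUT lugs; stays in the crate. Origin: centre of its underside, z up
- cover1: white dust cover, if present, lying on a socket (all covers alike): disc 68 mm across, 5 mm thick, below it a centring spigot 38 mm across and 7 mm long, on top an upright round knob 20 mm across and 24 mm tall. Origin: centre of the spigot's underside, z up; the knob spans heights 12 to 36 mm. 50 g
- cover2: dust cover, if present, same as cover1
- cover3: dust cover, if present, same as cover1
- cover4: dust cover, if present, same as cover1
- socket1: one of four equal aluminium bayonet sockets on the mixer. Origin: on its axis at the deck, 45 mm above the table; z up. Collar bore 47 mm, outer width 72 mm, top 30 mm above origin. Two facing lug slots 15 mm wide, open at the top, on the line 60 deg (1.05 rad) ANTICLOCKWISE (from above) from the socket's x axis. The locked lug line is the socket's x axis itself
- socket2: bayonet socket, same as socket1 and parallel to it. A sprung plate fills the bottom: top 15 mm above the origin at rest, gives 1 N per mm, bottoms at 0 (15 N). To lock: lugs down the slots, press the foot to 1 to 2 mm above the origin (it must be below 4), turn the pot 60 deg CLOCKWISE seen from above, under a ridge, to the x axis, then let up
- socket3: bayonet socket, same as socket1. Locked, the spring holds the pot up in its notch with its foot about 9 mm above the origin. A pot merely set in the slots rests with its foot about 13 mm up; one released under the ridge stays at 4 mm or lower. Hard stops about 7 deg beyond slot and notch. At the start a cover lies on one or two of the sockets
- socket4: bayonet socket, same as socket1
- crate: grey open crate, 262 (x) by 190 (y) by 34 mm tall, walls and floor 5 mm, fixed. Origin: centre of its underside. Besides the pots it holds two small rubber stoppers 16 mm tall
- tray: shallow steel tray, 125 (x) by 185 (y) by 14 mm tall, walls and floor 3 mm, fixed. Origin: centre of its underside
- mixer: grey mixer base, 150 (x) by 420 (y) by 45 mm tall, fixed. Origin: centre of its underside; the sockets stand on its axis at y = +155, +70, -15 and -100 mm, the lever at y = -170 mm
- lever (a joint): the mixer's black toggle lever, rad: 0 leans towards the mixer's -x (the robot) = off, 1.0 leans to +x = fully on. Stays where left; a light push on its tip moves it
- lever_tip (a point): tip of that lever, about 60 mm from its pivot; it swings in the mixer's x-z plane towards +x
- jar: white-capped jar, 48 mm across, 65 mm tall, on the bench; origin at its underside. Bystander
- vial: white-capped clear vial, 28 mm across, 60 mm tall, on the bench; origin at its underside. Bystander

How it is judged:
On the way, in this order (a step that is already met when the one before it is completed fails the run):
1. the mixer is switched off: its lever is back towards the robot (value of joint lever below 0.25 rad), for 0.2 s.
2. all dust covers lie in the tray and all lugged pots are locked in sockets, the mixer still off (((horizontal distance between pot1 and socket1 below 0.005 m and z of pot1 in the frame of socket1 between 0.0062 and 0.0112 m and angle between the x axis of pot1 and the x axis of socket1, either way round below 0.22 rad) or (horizontal distance between pot1 and socket2 below 0.005 m and z of pot1 in the frame of socket2 between 0.0062 and 0.0112 m and angle between the x axis of pot1 and the x axis of socket2, either way round below 0.22 rad) or (horizontal distance between pot1 and socket3 below 0.005 m and z of pot1 in the frame of socket3 between 0.0062 and 0.0112 m and angle between the x axis of pot1 and the x axis of socket3, either way round below 0.22 rad) or (horizontal distance between pot1 and socket4 below 0.005 m and z of pot1 in the frame of socket4 between 0.0062 and 0.0112 m and angle between the x axis of pot1 and the x axis of socket4, either way round below 0.22 rad)) and ((horizontal distance between pot2 and socket1 below 0.005 m and z of pot2 in the frame of socket1 between 0.0062 and 0.0112 m and angle between the x axis of pot2 and the x axis of socket1, either way round below 0.22 rad) or (horizontal distance between pot2 and socket2 below 0.005 m and z of pot2 in the frame of socket2 between 0.0062 and 0.0112 m and angle between the x axis of pot2 and the x axis of socket2, either way round below 0.22 rad) or (horizontal distance between pot2 and socket3 below 0.005 m and z of pot2 in the frame of socket3 between 0.0062 and 0.0112 m and angle between the x axis of pot2 and the x axis of socket3, either way round below 0.22 rad) or (horizontal distance between pot2 and socket4 below 0.005 m and z of pot2 in the frame of socket4 between 0.0062 and 0.0112 m and angle between the x axis of pot2 and the x axis of socket4, either way round below 0.22 rad)) and ((horizontal distance between pot3 and socket1 below 0.005 m and z of pot3 in the frame of socket1 between 0.0062 and 0.0112 m and angle between the x axis of pot3 and the x axis of socket1, either way round below 0.22 rad) or (horizontal distance between pot3 and socket2 below 0.005 m and z of pot3 in the frame of socket2 between 0.0062 and 0.0112 m and angle between the x axis of pot3 and the x axis of socket2, either way round below 0.22 rad) or (horizontal distance between pot3 and socket3 below 0.005 m and z of pot3 in the frame of socket3 between 0.0062 and 0.0112 m and angle between the x axis of pot3 and the x axis of socket3, either way round below 0.22 rad) or (horizontal distance between pot3 and socket4 below 0.005 m and z of pot3 in the frame of socket4 between 0.0062 and 0.0112 m and angle between the x axis of pot3 and the x axis of socket4, either way round below 0.22 rad)) and ((horizontal distance between pot4 and socket1 below 0.005 m and z of pot4 in the frame of socket1 between 0.0062 and 0.0112 m and angle between the x axis of pot4 and the x axis of socket1, either way round below 0.22 rad) or (horizontal distance between pot4 and socket2 below 0.005 m and z of pot4 in the frame of socket2 between 0.0062 and 0.0112 m and angle between the x axis of pot4 and the x axis of socket2, either way round below 0.22 rad) or (horizontal distance between pot4 and socket3 below 0.005 m and z of pot4 in the frame of socket3 between 0.0062 and 0.0112 m and angle between the x axis of pot4 and the x axis of socket3, either way round below 0.22 rad) or (horizontal distance between pot4 and socket4 below 0.005 m and z of pot4 in the frame of socket4 between 0.0062 and 0.0112 m and angle between the x axis of pot4 and the x axis of socket4, either way round below 0.22 rad)) and x of cover1 in the frame of tray between -0.06 and 0.06 m and y of cover1 in the frame of tray between -0.09 and 0.09 m and z of each of cover1, cover2, cover3, cover4 in the frame of tray below 0.022 m and x of cover2 in the frame of tray between -0.06 and 0.06 m and y of cover2 in the frame of tray between -0.09 and 0.09 m and x of cover3 in the frame of tray between -0.06 and 0.06 m and y of cover3 in the frame of tray between -0.09 and 0.09 m and x of cover4 in the frame of tray between -0.06 and 0.06 m and y of cover4 in the frame of tray between -0.09 and 0.09 m and value of joint lever below 0.25 rad), for 0.2 s.
3. the mixer is switched on: its lever is over, away from the robot (value of joint lever above 0.8 rad), for 0.2 s.
At the end, for the whole second after the job is handed in: every present lugged pot sits locked in a socket (within 5 mm of its axis, foot 6.2 to 11.2 mm above the socket's origin, lugs within 0.22 rad of the socket's x axis), every present cover lies within the tray, the lever is past 0.8 rad, the plain pots are still in the crate, all at rest (((horizontal distance between pot1 and socket1 below 0.005 m and z of pot1 in the frame of socket1 between 0.0062 and 0.0112 m and angle between the x axis of pot1 and the x axis of socket1, either way round below 0.22 rad) or (horizontal distance between pot1 and socket2 below 0.005 m and z of pot1 in the frame of socket2 between 0.0062 and 0.0112 m and angle between the x axis of pot1 and the x axis of socket2, either way round below 0.22 rad) or (horizontal distance between pot1 and socket3 below 0.005 m and z of pot1 in the frame of socket3 between 0.0062 and 0.0112 m and angle between the x axis of pot1 and the x axis of socket3, either way round below 0.22 rad) or (horizontal distance between pot1 and socket4 below 0.005 m and z of pot1 in the frame of socket4 between 0.0062 and 0.0112 m and angle between the x axis of pot1 and the x axis of socket4, either way round below 0.22 rad)) and ((horizontal distance between pot2 and socket1 below 0.005 m and z of pot2 in the frame of socket1 between 0.0062 and 0.0112 m and angle between the x axis of pot2 and the x axis of socket1, either way round below 0.22 rad) or (horizontal distance between pot2 and socket2 below 0.005 m and z of pot2 in the frame of socket2 between 0.0062 and 0.0112 m and angle between the x axis of pot2 and the x axis of socket2, either way round below 0.22 rad) or (horizontal distance between pot2 and socket3 below 0.005 m and z of pot2 in the frame of socket3 between 0.0062 and 0.0112 m and angle between the x axis of pot2 and the x axis of socket3, either way round below 0.22 rad) or (horizontal distance between pot2 and socket4 below 0.005 m and z of pot2 in the frame of socket4 between 0.0062 and 0.0112 m and angle between the x axis of pot2 and the x axis of socket4, either way round below 0.22 rad)) and ((horizontal distance between pot3 and socket1 below 0.005 m and z of pot3 in the frame of socket1 between 0.0062 and 0.0112 m and angle between the x axis of pot3 and the x axis of socket1, either way round below 0.22 rad) or (horizontal distance between pot3 and socket2 below 0.005 m and z of pot3 in the frame of socket2 between 0.0062 and 0.0112 m and angle between the x axis of pot3 and the x axis of socket2, either way round below 0.22 rad) or (horizontal distance between pot3 and socket3 below 0.005 m and z of pot3 in the frame of socket3 between 0.0062 and 0.0112 m and angle between the x axis of pot3 and the x axis of socket3, either way round below 0.22 rad) or (horizontal distance between pot3 and socket4 below 0.005 m and z of pot3 in the frame of socket4 between 0.0062 and 0.0112 m and angle between the x axis of pot3 and the x axis of socket4, either way round below 0.22 rad)) and ((horizontal distance between pot4 and socket1 below 0.005 m and z of pot4 in the frame of socket1 between 0.0062 and 0.0112 m and angle between the x axis of pot4 and the x axis of socket1, either way round below 0.22 rad) or (horizontal distance between pot4 and socket2 below 0.005 m and z of pot4 in the frame of socket2 between 0.0062 and 0.0112 m and angle between the x axis of pot4 and the x axis of socket2, either way round below 0.22 rad) or (horizontal distance between pot4 and socket3 below 0.005 m and z of pot4 in the frame of socket3 between 0.0062 and 0.0112 m and angle between the x axis of pot4 and the x axis of socket3, either way round below 0.22 rad) or (horizontal distance between pot4 and socket4 below 0.005 m and z of pot4 in the frame of socket4 between 0.0062 and 0.0112 m and angle between the x axis of pot4 and the x axis of socket4, either way round below 0.22 rad)) and x of cover1 in the frame of tray between -0.06 and 0.06 m and y of cover1 in the frame of tray between -0.09 and 0.09 m and z of each of cover1, cover2, cover3, cover4 in the frame of tray below 0.022 m and x of cover2 in the frame of tray between -0.06 and 0.06 m and y of cover2 in the frame of tray between -0.09 and 0.09 m and x of cover3 in the frame of tray between -0.06 and 0.06 m and y of cover3 in the frame of tray between -0.09 and 0.09 m and x of cover4 in the frame of tray between -0.06 and 0.06 m and y of cover4 in the frame of tray between -0.09 and 0.09 m and value of joint lever above 0.8 rad and x of plain1 in the frame of crate between -0.126 and 0.126 m and y of plain1 in the frame of crate between -0.09 and 0.09 m and z of each of plain1, plain2 in the frame of crate below 0.03 m and x of plain2 in the frame of crate between -0.126 and 0.126 m and y of plain2 in the frame of crate between -0.09 and 0.09 m and linear speed of each of pot1, pot2, pot3, pot4, cover1, cover2, cover3, cover4 below 0.02 m/s); the robot touches nothing.
It fails at once if a cover or pot is lifted while the mixer is on (value of joint lever above 0.6 rad and height (world z) of any of pot1, pot2, pot3, pot4, cover1, cover2, cover3, cover4 above 0.11 m).
It fails at once if jar knocked over (angle between jar's own z axis and vertical above 0.7 rad).
It fails at once if vial knocked over (angle between vial's own z axis and vertical above 0.7 rad).
Of pot1, pot2, pot3, pot4 only 3 to 4 are there at a start; the rules pass over those that are not, and their reading is None.
Of cover1, cover2, cover3, cover4 only 1 to 2 are there at a start; the rules pass over those that are not, and their reading is None.
At some moment in a run one of pot1, pot2, pot3, pot4 may be knocked a few centimetres aside while the robot is not near it.
It also fails if it takes over 210 s, if anything falls off the work surface, if the arm or the gripper's body presses on something with over 40 N, if the wrist force passes 120 N, or if a joint passes its speed limit or range.

## Working session

There is one attempt and no reset: what is moved stays moved. The work goes in short steps, Python scripts to look and compute and a shell command to move; the robot and the scene stay as the last step left them, time stands still between calls to the robot, and variables do not carry over. Pictures are saved under pics/ and viewed, at most 14 in all, crops included, and the job is handed in when it is done.

```bash
ls; mkdir -p pics
cat > h.py <<'E'
from bench import *
import numpy as np, cv2
from scipy.spatial.transform import Rotation as R
def snap(n):
    s=snapshot(n); np.savez('last_%s.npz'%n,**{k:np.array(v) for k,v in s.items()}); return s
def load(n): return dict(np.load('last_%s.npz'%n))
def save(im,name,box=None,sc=1.5):
    if box: im=im[box[1]:box[3],box[0]:box[2]]
    im=cv2.resize(im,None,fx=sc,fy=sc,interpolation=cv2.INTER_CUBIC)
    cv2.imwrite('pics/'+name,im[...,::-1])
def K(s): return np.array([[s['fx'],0,s['cx']],[0,s['fy'],s['cy']],[0,0,1.]])
def ray(s,u,v):
    p=cv2.undistortPoints(np.array([[[u,v]]],float),K(s),np.array(s['dist'],float))[0,0]
    return np.array([p[0],p[1],1.])
def pt(s,u,v,z=None):
    """world point by depth (z None) or by intersecting height z"""
    r=ray(s,u,v); P=np.array(s['pose'])
    if z is None:
        d=float(s['z_map'][int(round(v)),int(round(u))]); return P[:3,:3]@(r*d)+P[:3,3]
    w=P[:3,:3]@r; return P[:3,3]+w*(z-P[2,3])/w[2]
def cloud(s):
    h,w=s['z_map'].shape; u,v=np.meshgrid(np.arange(w),np.arange(h))
    p=cv2.undistortPoints(np.stack([u,v],-1).reshape(-1,1,2).astype(float),K(s),np.array(s['dist'],float)).reshape(h,w,2)
    d=s['z_map'][...,None]; c=np.concatenate([p*d,d],-1); P=np.array(s['pose'])
    c=c@P[:3,:3].T+P[:3,3]; c[s['z_map']==0]=np.nan; return c
def st():
    o=observe(); r=R.from_quat(o['tcp_rot']).as_matrix()
    print('t %.2f pos %s x %s z %s w %.4f gf %.1f F %s'%(o['clock'],np.round(o['position'],4),np.round(r[:,0],3),np.round(r[:,2],3),o['width'],o['grasp_force'],np.round(o['wrist_force'],1)))
    return o,r
E
python3 - <<'E'
from h import *
o,r=st(); print(o['qpos'])
for n in('top','scene'):
    s=snap(n); save(s['image'],n+'1.png'); print(n,np.round(s['pose'],3).tolist(),s['fx'])
E
```

```text
pics
t 0.00 pos [0.1628 0.6546 0.2524] x [-0.97   0.241 -0.   ] z [-0.    -0.002 -1.   ] w 0.0852 gf 0.0 F [0.6 0.2 0.1]
[-1.41082372  0.57654333  0.02484643  1.43791046 -0.01500841  1.12901748
 -0.05650302]
top [[-0.003, -0.985, 0.172, 0.377], [-0.999, 0.009, 0.037, 0.007], [-0.038, -0.171, -0.984, 0.937], [0.0, 0.0, 0.0, 1.0]] 399.1711329853386
scene [[0.369, 0.547, -0.751, 1.165], [0.929, -0.238, 0.282, -0.215], [-0.025, -0.802, -0.597, 0.637], [0.0, 0.0, 0.0, 1.0]] 382.1670426115859
```

View pics/top1.png

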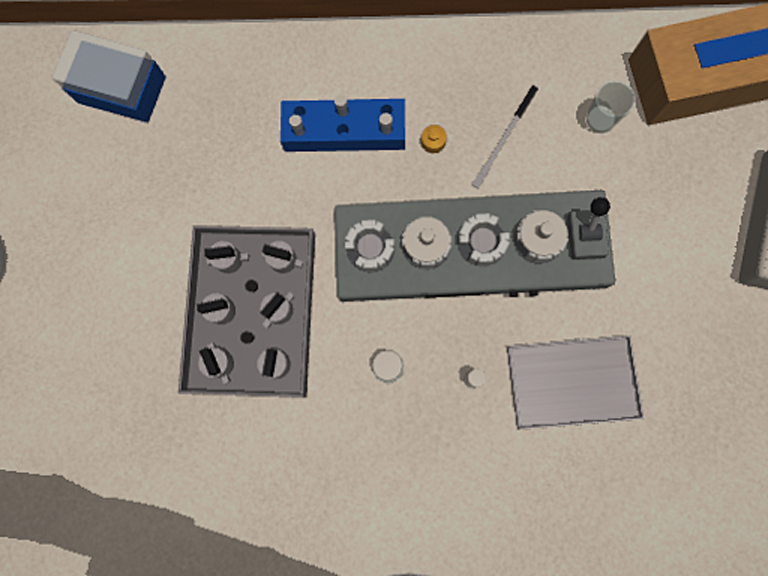

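View pics/scene1.png

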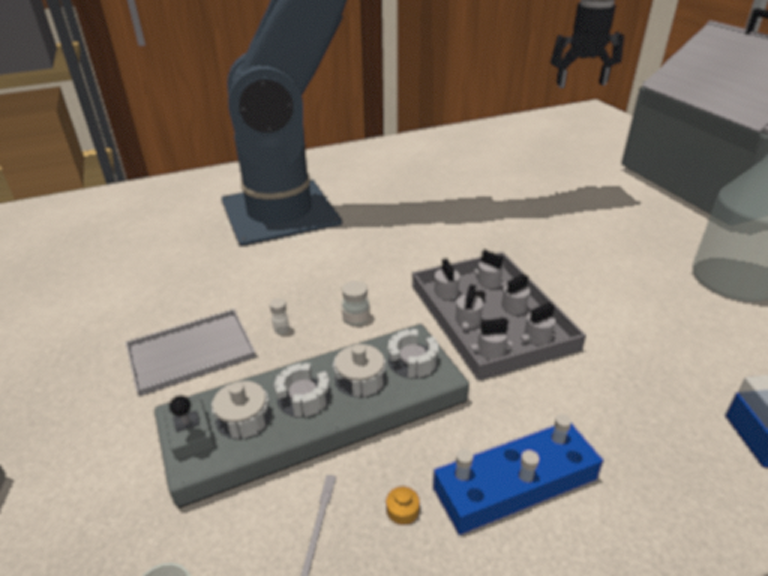

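Top view (1.5x): the crate is around (247,310) with six pots; the mixer runs from (335,250) to (612,235), with covers at (427,241) and (542,235) and open sockets at (370,245) and (484,238). The lever tip is at (600,206), leaning +x, and the tray is at (574,382). The jar is at (387,365) and the vial at (473,377).

Run:
```python
from h import *
s=load('top'); c=cloud(s)
save(s['image'],'crate1.png',(110,140,220,275),5.5)
def rect(mask,name):
    p=c[mask][:,:2].astype(np.float32); r=cv2.minAreaRect(p*1000); print(name,len(p),np.round(r[0],1),np.round(r[1],1),round(r[2],2)); return r
X,Y,Z=c[...,0],c[...,1],c[...,2]
u,v=np.meshgrid(np.arange(512),np.arange(384))
reg=lambda a,b,d,e:(u>a/1.5)&(u<d/1.5)&(v>b/1.5)&(v<e/1.5)
rect(reg(325,180,625,310)&(abs(Z-.045)<.006),'mixer')
rect(reg(170,215,325,405)&(abs(Z-.034)<.004),'crate rim')
rect(reg(500,325,650,435)&(Z>.008)&(Z<.02),'tray')
for n,a in dict(s1=(345,215,395,272),c2=(400,215,453,268),s3=(458,210,512,266),c4=(515,208,568,262)).items(): 
    rect(reg(*a)&(abs(Z-.078)<.007),n)
for n,q,z in [('s1',(370,244.5),.075),('c2',(428,241),.08),('s3',(484,238.5),.075),('c4',(542,235),.08),('tray',(574,382),0.01),('lever',(600,206),None),('jar',(388,365),None),('vial',(476,378),None)]+[('mc',p,.045) for p in [(336,206),(604,191),(613,284),(340,299)]]+[('tc',p,.014) for p in [(508,347),(629,337),(641,416),(518,428)]]+[('cc',p,.034) for p in [(193,227),(313,230),(306,396),(181,391)]]:
    print(n,np.round(pt(s,q[0]/1.5,q[1]/1.5,z),4))
m=reg(585,190,615,220)&(Z>.075); print('lever',np.nanmean(c[m],0),np.nanmax(Z[m]))
```

```text
mixer 7623 [613.2 -97.3] [151.8 419.6] 2.6
crate rim 1045 [516.1 248.3] [189.8 263.8] 87.97
tray 503 [ 404.8 -248.9] [126.7 187. ] 5.1
s1 370 [607.3  56.7] [72.  64.8] 30.12
c2 702 [610.4 -27.9] [71.6 66.8] 32.6
s3 376 [ 614.1 -111.7] [71.8 66.6] 32.21
c4 742 [ 617.6 -198.3] [71.6 69. ] 27.94
s1 [0.6046 0.0552 0.075 ]
c2 [ 0.6075 -0.0306  0.08  ]
s3 [ 0.6115 -0.1133  0.075 ]
c4 [ 0.6142 -0.1968  0.08  ]
tray [ 0.4035 -0.2499  0.01  ]
lever [ 0.6379 -0.263   0.1378]
jar [0.4269 0.0296 0.0649]
vial [ 0.408  -0.0971  0.0612]
mc [0.6749 0.1099 0.045 ]
mc [ 0.6919 -0.3018  0.045 ]
mc [ 0.5469 -0.3058  0.045 ]
mc [0.5279 0.1024 0.045 ]
tc [ 0.4564 -0.1527  0.014 ]
tc [ 0.4708 -0.3347  0.014 ]
tc [ 0.3536 -0.3431  0.014 ]
tc [ 0.3357 -0.1626  0.014 ]
cc [0.6471 0.3371 0.034 ]
cc [0.6399 0.147  0.034 ]
cc [0.3833 0.1531 0.034 ]
cc [0.3917 0.342  0.034 ]
lever [ 0.63880961 -0.26465997  0.12854808] 0.13811499914676695
```

View pics/crate1.png

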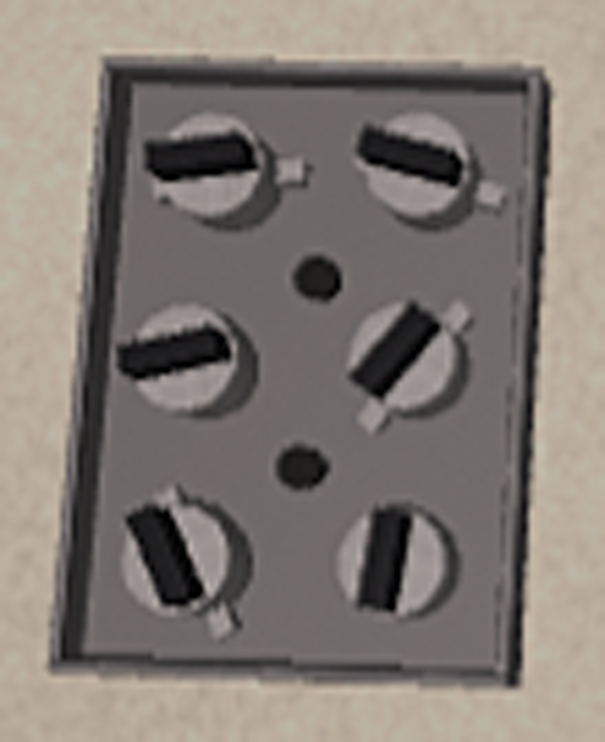

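Lugged pots (1.5x top view): top-left (223,255), top-right (281,256), mid-right (275,307) and bottom-left (214,362). The mid-left (214,308) and bottom-right (273,364) ones are plain. Next is a helper, then the lever.

```bash
cat >> h.py <<'E'
def plan(x=None,y=None,z=None,yaw=None,pose=None):
    """print tool-frame shift and turn for a tool-down target; yaw = heading (deg) of tool x, modulo 180"""
    o=observe() if pose is None else None
    p=np.array(o['position']); r=R.from_quat(o['tcp_rot'])
    t=np.array([p[i] if v is None else v for i,v in enumerate((x,y,z))])
    m=r.as_matrix(); y0=np.degrees(np.arctan2(m[1,0],m[0,0]))
    best=y0 if yaw is None else yaw+180*np.round((y0-yaw)/180)
    c,s=np.cos(np.radians(best)),np.sin(np.radians(best))
    T=R.from_matrix(np.array([[c,s,0],[s,-c,0],[0,0,-1.]]))
    print('yaw %.1f -> %.1f q7 %.2f shift'%(y0,best,o['qpos'][6]),np.round(m.T@(t-p),4),'turn',np.round((r.inv()*T).as_rotvec(),4),'dist %.3f'%np.linalg.norm(t-p))
E
python3 - <<'E'
from h import *
plan(.705,-.262,.25,182)
E
```

```text
yaw 166.0 -> 182.0 q7 -0.06 shift [-0.7473 -0.7587  0.0038] turn [-1.500e-03 -1.000e-04 -2.787e-01] dist 1.065
```

```bash
python3 -m handwheel '[-0.747,-0.759,0,0,0,-0.28,1,-0.747,-0.759,0,0,0,-0.28,1,-0.747,-0.759,0,0,0,-0.28,1,-0.747,-0.759,0,0,0,-0.28,1,-0.747,-0.759,0,0,0,-0.28,1,-0.747,-0.759,0,0,0,-0.28,1,-0.747,-0.759,0,0,0,-0.28,1,-0.747,-0.759,0,0,0,-0.28,1,-0.747,-0.759,0,0,0,-0.28,1,-0.747,-0.759,0,0,0,-0.28,1]'
python3 - <<'E'
from h import *
st();plan(.705,-.262,.25,182)
E
```

```text
clock: 1.35
position: [0.4815, 0.1151, 0.2533]
tcp_rot: [-0.018, 1.0, 0.0, -0.0]
wrist_force: [0.9, 0.8, 0.5]
width: -0.0002
grasp_force: 0.0
t 1.35 pos [0.4815 0.1151 0.2533] x [-0.999 -0.036  0.   ] z [-0.  0. -1.] w -0.0002 gf 0.0 F [0.9 0.8 0.5]
yaw -177.9 -> -178.0 q7 1.32 shift [-0.2096 -0.385   0.0033] turn [ 0.0001 -0.      0.0016] dist 0.438
```

```bash
python3 -m handwheel '[-0.21,-0.385,0,0,0,0,1,-0.21,-0.385,0,0,0,0,1,-0.21,-0.385,0,0,0,0,1,-0.21,-0.385,0,0,0,0,1,-0.21,-0.385,0,0,0,0,1,-0.21,-0.385,0,0,0,0,1,-0.21,-0.385,0,0,0,0,1,-0.21,-0.385,0,0,0,0,1,-0.21,-0.385,0.06,0,0,0,1,-0.21,-0.385,0.06,0,0,0,1]' | grep posi
python3 - <<'E'
from h import *
st();plan(.705,-.264,.127,182)
s=snap('wrist');save(s['image'],'w1.png',None,1.2);print(np.round(s['pose'],3).tolist(),s['fx'])
E
```

```text
position: [0.7019, -0.258, 0.1883]
t 2.60 pos [ 0.7019 -0.258   0.1883] x [-0.999 -0.037  0.009] z [-0.009  0.004 -1.   ] w 0.0000 gf 0.0 F [0.3 0.5 0.3]
yaw -177.9 -> -178.0 q7 1.98 shift [-0.0034 -0.0064  0.0613] turn [ 0.0043 -0.0091  0.0021] dist 0.062
[[-0.037, 0.959, 0.282, 0.629], [0.999, 0.034, 0.015, -0.262], [0.005, 0.283, -0.959, 0.31], [0.0, 0.0, 0.0, 1.0]] 338.4829264966361
```

View pics/w1.png

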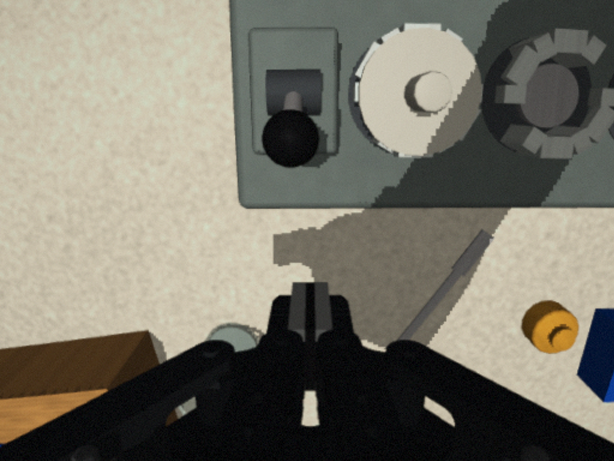

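The wrist view shows the lever ball at (290,138), straight ahead of the shut fingers at (312,310). I'll lower and sweep towards the robot.

```bash
python3 -m handwheel '[-0.003,-0.006,0.06,0,0,0,1,-0.003,-0.006,0.06,0,0,0,1,-0.003,-0.006,0.06,0,0,0,1,0.02,-0.006,0.06,0,0,0,1,0.03,-0.006,0.06,0,0,0,1,0.04,-0.006,0.06,0,0,0,1,0.05,-0.006,0.06,0,0,0,1,0.06,-0.006,0.06,0,0,0,1,0.07,-0.006,0.06,0,0,0,1,0.08,-0.006,0.06,0,0,0,1]' | egrep 'posi|force'
python3 -m handwheel '[0.008,0,0,0,0,0,1,0.01,0,0,0,0,0,1,0.012,0,0,0,0,0,1,0.012,0,0,0,0,0,1]' | egrep 'posi|force'
python3 - <<'E'
from h import *
st()
s=snap('top');c=cloud(s);Z=c[...,2]
u,v=np.meshgrid(np.arange(512),np.arange(384))
save(s['image'],'t2.png',(340,110,450,210),4)
E
```

```text
position: [0.6241, -0.2691, 0.1331]
wrist_force: [0.6, -0.0, -1.0]
grasp_force: 0.7
position: [0.6147, -0.2693, 0.1334]
wrist_force: [6.9, -0.4, -4.0]
grasp_force: 3.4
t 4.40 pos [ 0.6147 -0.2693  0.1334] x [-0.999 -0.037 -0.003] z [ 0.003 -0.    -1.   ] w 0.0001 gf 3.4 F [ 6.9 -0.4 -4. ]
```

View pics/t2.png

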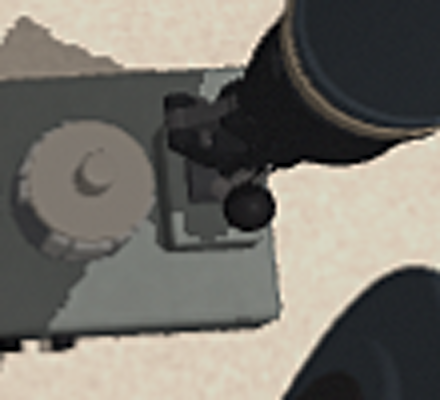

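The ball is now on the robot side at (248,207) in the crop, so the lever is off. I'll back away and go above cover 4.

```bash
python3 - <<'E'
from h import *
s=load('wrist'); print(pt(s,433/1.2,93/1.2,.104), pt(s,433/1.2,93/1.2))
for q in [(575,95)]: print('s3?',pt(s,552/1.2,96/1.2,.06))
E
python3 -m handwheel '[-0.02,0,0,0,0,0,1,-0.02,0,-0.06,0,0,0,1,-0.02,0,-0.08,0,0,0,0,-0.01,0.07,-0.08,0,0,0,-0.1,-0.01,0.07,-0.08,0,0,0,-0.1,-0.01,0.07,-0.08,0,0,0,-0.1]' | egrep 'posi|force'
python3 - <<'E'
from h import *
st();snap('wrist');s=load('wrist');c=cloud(s)
m=(abs(c[...,2]-.104)<.003)&(c[...,0]>.59)&(c[...,0]<.64)&(abs(c[...,1]+.197)<.03); p=c[m]; print(len(p),p.mean(0) if len(p) else'')
r=cv2.minEnclosingCircle((p[:,:2]*1000).astype(np.float32));print(r)
plan(r[0][0]/1000,r[0][1]/1000,.105,182.5)
E
```

```text
[ 0.61917203 -0.20057315  0.104     ] [ 0.61916004 -0.20050176  0.10375893]
s3? [ 0.61411791 -0.11319579  0.06      ]
position: [0.6203, -0.1985, 0.2133]
wrist_force: [-0.7, 0.1, -0.6]
grasp_force: 0.0
t 5.20 pos [ 0.6203 -0.1985  0.2133] x [-0.999 -0.038  0.001] z [-0.001 -0.    -1.   ] w 0.0469 gf 0.0 F [-0.7  0.1 -0.6]
569 [ 0.61741928 -0.20031891  0.10412323]
((618.1587524414062, -200.3343048095703), 9.964530944824219)
yaw -177.9 -> -177.5 q7 1.93 shift [ 0.002  -0.0003  0.1083] turn [-0.0007 -0.0005 -0.0075] dist 0.108
```

```bash
python3 -m handwheel '[0.002,0,0.06,0,0,0,-0.1,0.002,0,0.108,0,0,0,-0.1,0.002,0,0.108,0,0,0,-0.1,0.002,0,0.108,0,0,0,1,0.002,0,0.108,0,0,0,1,0.002,0,0.108,0,0,0,1,0.002,0,0.108,0,0,0,1,0.002,0,0.1,0,0,0,1,0.002,0,0,0,0,0,1,0.002,0,0,0,0,0,1]' 50 | egrep 'posi|force|width'
python3 - <<'E'
from h import *
o,r=st()
# tray frame yaw 5.1?: 
a=np.radians(4.6); T=np.array([.4045,-.2489]); yv=np.array([-np.sin(a),np.cos(a)])
for d in(-.044,.044):
    q=T+yv*d; print(q); plan(q[0],q[1],.2,182.5); plan(q[0],q[1],.042,182.5)
E
```

```text
position: [0.619, -0.1995, 0.2165]
wrist_force: [0.6, 0.0, -0.8]
width: 0.0183
grasp_force: 48.9
t 6.50 pos [ 0.619  -0.1995  0.2165] x [-0.999 -0.036 -0.003] z [ 0.003 -0.001 -1.   ] w 0.0183 gf 48.9 F [ 0.6  0.  -0.8]
[ 0.40802875 -0.29275827]
yaw -177.9 -> -177.5 q7 1.93 shift [ 0.2143 -0.0855  0.016 ] turn [-0.0009  0.0026 -0.0075] dist 0.231
yaw -177.9 -> -177.5 q7 1.93 shift [ 0.2147 -0.0854  0.174 ] turn [-0.0009  0.0026 -0.0075] dist 0.289
[ 0.40097125 -0.20504173]
yaw -177.9 -> -177.5 q7 1.93 shift [0.2182 0.0024 0.016 ] turn [-0.0009  0.0026 -0.0075] dist 0.219
yaw -177.9 -> -177.5 q7 1.93 shift [0.2186 0.0025 0.174 ] turn [-0.0009  0.0026 -0.0075] dist 0.279
```

```bash
python3 -m handwheel '[0.214,-0.085,0.01,0,0,0,1,0.214,-0.085,0.01,0,0,0,1,0.214,-0.085,0.01,0,0,0,1,0.214,-0.085,0.01,0,0,0,1,0.214,-0.085,0.1,0,0,0,1,0.214,-0.085,0.15,0,0,0,1,0.214,-0.085,0.17,0,0,0,1,0.214,-0.085,0.173,0,0,0,1,0.214,-0.085,0.173,0,0,0,1,0.214,-0.085,0.173,0,0,0,1]' | egrep 'posi|force|width'
python3 -m handwheel '[0,0,0,0,0,0,0,0,0,0,0,0,0,0,0,0,0,0,0,0,0,0,0,-0.06,0,0,0,0,0,0,-0.15,0,0,0,0,0,0,-0.15,0,0,0,-0.1]' | egrep 'posi|force|width'
python3 - <<'E'
from h import *
o,r=st(); s=snap('wrist'); plan(.609,-.028,.205,182.5)
save(s['image'],'w3.png',None,.8)
E
```

```text
position: [0.4083, -0.2924, 0.0417]
wrist_force: [0.0, 0.8, -0.5]
width: 0.018
grasp_force: 54.4
position: [0.4083, -0.2926, 0.1936]
wrist_force: [0.1, -1.2, 0.4]
width: 0.0471
grasp_force: 0.0
t 8.50 pos [ 0.4083 -0.2926  0.1936] x [-0.999 -0.036 -0.003] z [ 0.003 -0.002 -1.   ] w 0.0471 gf 0.0 F [ 0.1 -1.2  0.4]
yaw -178.0 -> -177.5 q7 2.23 shift [-0.2093  0.2578 -0.0091] turn [-0.0036  0.0059 -0.0079] dist 0.332
```

View pics/w3.png

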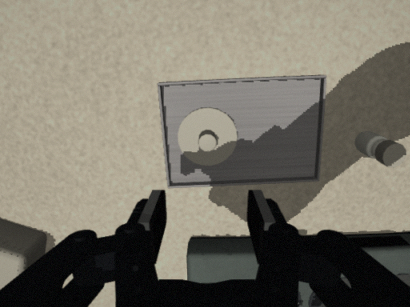

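The cover lies flat in the tray at (208,138). Next is cover 2.

```bash
python3 -m handwheel '[-0.209,0.258,-0.01,0,0,0,-0.1,-0.209,0.258,-0.01,0,0,0,-0.1,-0.209,0.258,-0.01,0,0,0,-0.1,-0.209,0.258,-0.01,0,0,0,-0.1,-0.209,0.258,-0.01,0,0,0,-0.1,-0.209,0.258,-0.01,0,0,0,-0.1,-0.209,0.258,-0.01,0,0,0,-0.1,-0.209,0.258,-0.01,0,0,0,-0.1]' | egrep 'posi'
python3 - <<'E'
from h import *
st();s=snap('wrist');c=cloud(s)
m=(abs(c[...,2]-.104)<.003)&(c[...,0]>.58)&(c[...,0]<.64)&(abs(c[...,1]+.028)<.03); p=c[m]; print(len(p))
r=cv2.minEnclosingCircle((p[:,:2]*1000).astype(np.float32));print(r)
plan(r[0][0]/1000,r[0][1]/1000,.105,182.5)
E
```

```text
position: [0.606, -0.0288, 0.2001]
t 9.55 pos [ 0.606  -0.0288  0.2001] x [-0.999 -0.034  0.001] z [-0.001 -0.001 -1.   ] w 0.0468 gf 0.0 F [ 0.5 -0.  -0.9]
623
((610.7543334960938, -29.853378295898438), 9.968636512756348)
yaw -178.1 -> -177.5 q7 1.66 shift [-0.0047 -0.001   0.0953] turn [-0.001  -0.0009 -0.0103] dist 0.095
```

```bash
python3 -m handwheel '[-0.004,-0.001,0.06,0,0,0,-0.1,-0.004,-0.001,0.095,0,0,0,-0.1,-0.004,-0.001,0.095,0,0,0,-0.1,-0.004,-0.001,0.095,0,0,0,1,-0.004,-0.001,0.095,0,0,0,1,-0.004,-0.001,0.095,0,0,0,1,-0.004,-0.001,0.095,0,0,0,1,-0.004,-0.001,0.085,0,0,0,1,-0.004,-0.001,0,0,0,0,1,-0.004,-0.001,0,0,0,0,1]' 50 | egrep 'posi|force|width'
python3 - <<'E'
from h import *
o,r=st()
plan(.401,-.205,.2,182.5); plan(.401,-.205,.042,182.5)
E
```

```text
position: [0.6126, -0.0276, 0.2048]
wrist_force: [1.5, 0.3, -1.5]
width: 0.018
grasp_force: 49.0
t 10.85 pos [ 0.6126 -0.0276  0.2048] x [-0.999 -0.036 -0.005] z [ 0.005  0.    -1.   ] w 0.0180 gf 49.0 F [ 1.5  0.3 -1.5]
yaw -177.9 -> -177.5 q7 1.67 shift [ 0.2179 -0.1697  0.0036] turn [-0.0001  0.0054 -0.0075] dist 0.276
yaw -177.9 -> -177.5 q7 1.67 shift [ 0.2187 -0.1697  0.1616] turn [-0.0001  0.0054 -0.0075] dist 0.321
```

```bash
python3 -m handwheel '[0.216,-0.168,0.005,0,0,0,1,0.216,-0.168,0.005,0,0,0,1,0.216,-0.168,0.005,0,0,0,1,0.216,-0.168,0.005,0,0,0,1,0.216,-0.168,0.005,0,0,0,1,0.216,-0.168,0.1,0,0,0,1,0.216,-0.168,0.14,0,0,0,1,0.216,-0.168,0.158,0,0,0,1,0.216,-0.168,0.158,0,0,0,1,0.216,-0.168,0.158,0,0,0,1]' | egrep 'posi|force|width'
python3 -m handwheel '[0,0,0,0,0,0,0,0,0,0,0,0,0,0,0,0,0,0,0,0,0,0,0,-0.06,0,0,0,0,0,0,-0.15,0,0,0,0,0,0,-0.15,0,0,0,0.2]' | egrep 'posi|force|width'
python3 - <<'E'
from h import *
o,r=st(); s=snap('wrist'); save(s['image'],'w4.png',None,.6)
c=cloud(s); m=(c[...,2]>.034)&(c[...,2]<.045)&(c[...,0]<.47)&(c[...,1]<-.15); print(np.nanmean(c[m],0),m.sum())
s=snap('top'); c=cloud(s)
# pot bars: black points around z=.069 (5 floor +64)
u,v=np.meshgrid(np.arange(512),np.arange(384))
m=((c[...,2]>.061)&(c[...,2]<.08)&(u>115)&(u<215)&(v>145)&(v<270)).astype(np.uint8)
n,l,stt,cen=cv2.connectedComponentsWithStats(m)
for i in range(1,n):
    if stt[i,4]<20: continue
    r=cv2.minAreaRect((c[l==i][:,:2]*1000).astype(np.float32)); b=cv2.boxPoints(r)
    e=max((b[1]-b[0],b[2]-b[1]),key=np.linalg.norm); print(np.round(cen[i]*1.5),np.round(r[0],1),np.round(r[1],1),'dir %.1f'%(np.degrees(np.arctan2(e[1],e[0]))%180))
E
```

```text
position: [0.4019, -0.2034, 0.0434]
wrist_force: [1.3, -0.3, -0.1]
width: 0.0178
grasp_force: 57.3
position: [0.4021, -0.2036, 0.1955]
wrist_force: [-0.2, -0.2, -0.6]
width: 0.0338
grasp_force: 0.0
t 12.85 pos [ 0.4021 -0.2036  0.1955] x [-0.999 -0.036 -0.004] z [ 0.004 -0.001 -1.   ] w 0.0338 gf 0.0 F [-0.2 -0.2 -0.6]
[ 0.40419012 -0.247094    0.03899384] 834
[275. 251.] [598.9 198. ] [39.4 12.3] dir 72.9
[218. 251.] [599.6 285.3] [12.8 39.9] dir 96.7
[271. 304.] [517.5 202.1] [12.  39.8] dir 139.0
[210. 304.] [518.  293.1] [12.3 39.7] dir 102.8
[208. 361.] [434.  292.2] [42.1 12.7] dir 24.9
[268. 361.] [433.2 204.6] [12.4 39.6] dir 171.9
```

View pics/w4.png

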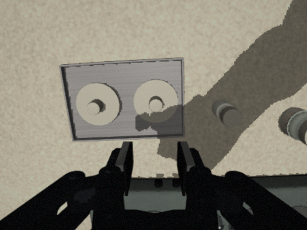

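Both covers lie flat in the tray. Next I'll view all the sockets from above.

```bash
python3 -m handwheel '[-0.223,0.126,-0.075,0,0,0,0.2,-0.223,0.126,-0.075,0,0,0,0.2,-0.223,0.126,-0.075,0,0,0,0.2,-0.223,0.126,-0.075,0,0,0,0.2,-0.223,0.126,-0.075,0,0,0,0.2,-0.223,0.126,-0.075,0,0,0,0.2,-0.223,0.126,-0.075,0,0,0,0.2]' | egrep 'posi'
python3 - <<'E'
from h import *
st();s=snap('wrist');c=cloud(s);X,Y,Z=np.moveaxis(c,-1,0)
save(s['image'],'w5.png',None,1.5)
r=cv2.minAreaRect((c[(abs(Z-.045)<.004)&(X>.5)&(X<.72)&(abs(Y+.09)<.25)][:,:2]*1000).astype(np.float32));print(r)
for e in [(.6062,.0578),(.610,-.027),(.6137,-.112),(.6174,-.197)]:
    m=(abs(Z-.075)<.004)&(np.hypot(X-e[0],Y-e[1])<.043); p=c[m][:,:2]*1000
    if len(p)<30: print('few',e); continue
    q=cv2.minEnclosingCircle(p.astype(np.float32)); print(len(p),q)
    a=np.degrees(np.arctan2(p[:,1]-q[0][1],p[:,0]-q[0][0])); rr=np.hypot(p[:,1]-q[0][1],p[:,0]-q[0][0])
    sel=(rr>26)&(rr<34); h=np.histogram(a[sel],36,(-180,180))[0]; print(h)
E
```

```text
position: [0.6184, -0.0703, 0.2663]
t 13.82 pos [ 0.6184 -0.0703  0.2663] x [-0.999 -0.035  0.002] z [-0.002 -0.001 -1.   ] w 0.0339 gf 0.0 F [ 0.1 -0.4  0.1]
((612.9905395507812, -100.40408325195312), (149.28082275390625, 417.8304443359375), 2.462782859802246)
2061 ((606.6420288085938, 54.60223388671875), 37.416568756103516)
[44 49 45 46 46 45 46 48 44 44 10  0  0  0 45 40 39 38 41 40 39 38 33 42
 39 41 36 43 14  0  0  1 35 46 42 50]
2003 ((610.2713012695312, -30.661218643188477), 37.30836868286133)
[47 52 41 50 43 52 47 46 46 48 10  0  0  0 33 44 35 44 43 43 40 39 39 43
 43 46 40 42 15  0  0  0 35 52 47 47]
2031 ((613.5184936523438, -114.90808868408203), 37.1265869140625)
[53 49 48 46 47 47 48 49 36 48  9  0  0  0 29 43 38 44 43 39 41 40 44 46
 42 45 48 46 15  0  0  0 37 49 48 47]
2068 ((617.3972778320312, -200.3773193359375), 37.52737045288086)
[49 45 49 44 42 46 43 44 39 42 15  0  0  0 28 40 38 38 41 43 42 38 42 44
 43 45 40 45 17  0  0  0 49 47 46 47]
```

View pics/w5.png

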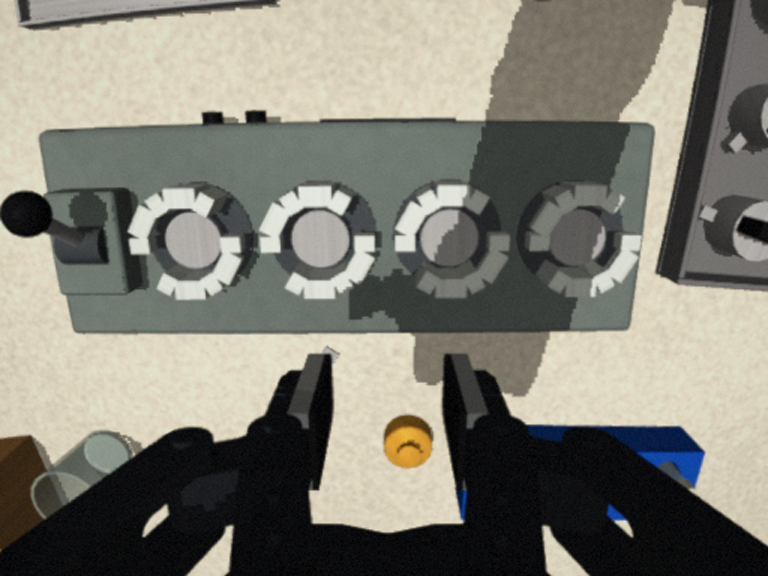

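All four sockets are open, at (192,240), (320,240), (450,240) and (580,240). The slot gaps lie upper right and lower left, on the line at about 121°. I'll refine that angle from the same picture.

Run:
```python
from h import *
s=load('wrist');c=cloud(s);X,Y,Z=np.moveaxis(c,-1,0)
for rlo,rhi in((26,29),(29,32),(32,35)):
  H=0
  for e in [(606.7,54.4),(610.2,-30.5),(613.7,-115.2),(617.4,-200.2)]:
    m=abs(Z-.075)<.003; p=c[m][:,:2]*1000-e; rr=np.hypot(*p.T); a=np.degrees(np.arctan2(p[:,1],p[:,0]))%180
    H=H+np.histogram(a[(rr>rlo)&(rr<rhi)],180,(0,180))[0]
  print(rlo,H[95:150])
st(); plan(.5989,.198,.2,72.9)
```

```text
26 [15  9 15 11 16  9 17 12  8  0  0  0  0  0  0  0  0  0  0  0  0  0  0  0
  0  0  0  0  0  0  0  0  0  0  0  0  0  0  0  0  0  0  0  0  1  2  5 10
 18 12 13 14 14 11 13]
29 [15 13 11 15 12 17 11  7  0  0  0  0  0  0  0  0  0  0  0  0  0  0  0  0
  0  0  0  0  0  0  0  0  0  0  0  0  0  0  0  0  0  0  0  0  0  0  2  8
 11 15 13 14 12 16 11]
32 [15 17 16 14 15 16  9  1  0  0  0  0  0  0  0  0  0  0  0  0  0  0  0  0
  0  0  0  0  0  0  0  0  0  0  0  0  0  0  0  0  0  0  0  0  0  0  0  1
  7 16 15 12 16 17 14]
t 13.88 pos [ 0.6183 -0.0704  0.2666] x [-0.999 -0.034  0.002] z [-0.002 -0.    -1.   ] w 0.0341 gf 0.0 F [-0.8 -0.2  1.3]
yaw -178.0 -> -107.1 q7 1.73 shift [0.0101 0.2689 0.0666] turn [ 8.0000e-04 -1.7000e-03 -1.2378e+00] dist 0.277
```

Run:
```python
from h import *
s=load('wrist'); save(s['image'],'w5c.png',(165,105,345,215),4.4)
```

```text
(no output)
```

View pics/w5c.png

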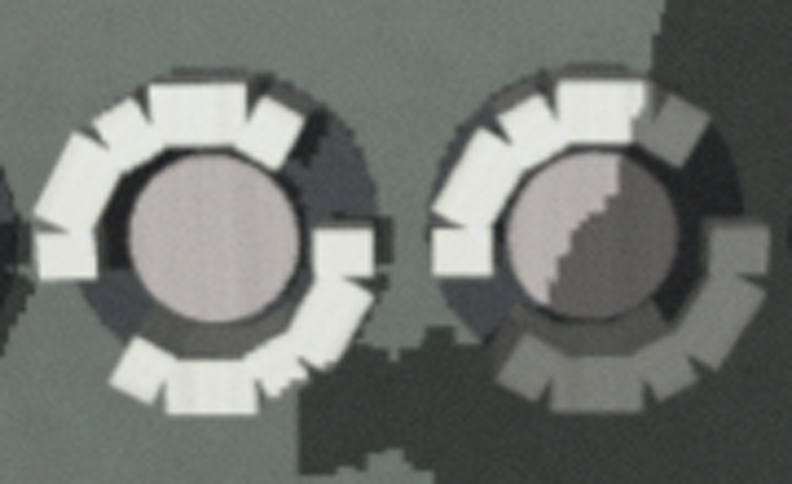

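The collars show gaps at upper right and lower left (from about (290,150) to (340,235) on socket 4), so the slot line is at 122.5° and the lock line at 62.5°. On to pot B.

Run:
```python
s=open('h.py').read()
s=s.replace("best=y0 if yaw is None else yaw+180*np.round((y0-yaw)/180)","y0=(y0+60)%360-60; best=y0 if yaw is None else yaw")
open('h.py','w').write(s)
from h import *
plan(.5989,.198,.22,72.9)
```

```text
yaw 182.0 -> 72.9 q7 1.73 shift [0.0101 0.2689 0.0466] turn [-1.9000e-03 -8.0000e-04  1.9038e+00] dist 0.273
```

```bash
python3 -m handwheel '[0.01,0.269,0,0,0,1.9,0.3,0.01,0.269,0,0,0,1.9,0.3,0.01,0.269,0,0,0,1.9,0.3,0.01,0.269,0,0,0,1.9,0.3,0.01,0.269,0.045,0,0,1.9,0.3,0.01,0.269,0.045,0,0,1.9,0.3,0.01,0.269,0.045,0,0,1.9,0.3,0.01,0.269,0.045,0,0,1.9,0.3,0.01,0.269,0.045,0,0,1.9,0.3,0.01,0.269,0.045,0,0,1.9,0.3]'|egrep 'posi|width'
python3 -m handwheel '[0,0,0,0,0,0,0.3,0,0,0,0,0,0,0.3]'|egrep 'posi|width'
cat >> h.py <<'E'
def bars(s,zt,xr,yr):
    """bar tops (and anything else) near height zt within a window"""
    c=cloud(s); X,Y,Z=np.moveaxis(c,-1,0); m=((abs(Z-zt)<.004)&(X>xr[0])&(X<xr[1])&(Y>yr[0])&(Y<yr[1])).astype(np.uint8)
    n,l,stt,cen=cv2.connectedComponentsWithStats(m); out=[]
    for i in range(1,n):
        if stt[i,4]<40: continue
        r=cv2.minAreaRect((c[l==i][:,:2]*1000).astype(np.float32)); b=cv2.boxPoints(r)
        e=max((b[1]-b[0],b[2]-b[1]),key=np.linalg.norm); d=np.degrees(np.arctan2(e[1],e[0]))%180
        out.append((r[0][0]/1e3,r[0][1]/1e3,d)); print('bar px',np.round(cen[i]),'at',np.round(r[0],1),np.round(r[1],1),'dir %.1f z %.4f'%(d,np.nanmedian(Z[l==i])))
    return out
E
python3 - <<'E'
from h import *
st();s=snap('wrist');
for b in bars(s,.069,(.36,.67),(.13,.36)): plan(b[0],b[1],.070,b[2])
E
```

```text
position: [0.5995, 0.1979, 0.2223]
width: 0.03
position: [0.5998, 0.1987, 0.2223]
width: 0.0296
t 15.38 pos [0.5998 0.1987 0.2223] x [ 0.262  0.965 -0.   ] z [-0. -0. -1.] w 0.0296 gf 0.0 F [ 0.7 -0.1  0.4]
bar px [229.  76.] at [600.1 283.7] [12.3 40.4] dir 97.7 z 0.0694
bar px [128.  96.] at [518.3 291.5] [12.6 40.2] dir 102.8 z 0.0693
bar px [ 39. 126.] at [435.2 290.6] [41.1 12.7] dir 25.0 z 0.0692
bar px [258. 180.] at [599.7 196.3] [40.5 11.7] dir 74.5 z 0.0693
bar px [166. 201.] at [518.  200.5] [12.8 40.2] dir 140.8 z 0.0692
bar px [ 78. 221.] at [433.3 202.7] [12.9 40.9] dir 171.6 z 0.0692
yaw 74.8 -> 97.7 q7 -0.27 shift [ 0.082  -0.022   0.1524] turn [-2.000e-04 -1.000e-04 -3.996e-01] dist 0.174
yaw 74.8 -> 102.8 q7 -0.27 shift [ 0.0681 -0.1029  0.1524] turn [-2.000e-04 -1.000e-04 -4.886e-01] dist 0.196
yaw 74.8 -> 25.0 q7 -0.27 shift [ 0.0454 -0.1829  0.1524] turn [-2.000e-04  0.000e+00  8.693e-01] dist 0.242
yaw 74.8 -> 74.5 q7 -0.27 shift [-0.0024  0.0005  0.1523] turn [-0.0002 -0.0001  0.0053] dist 0.152
yaw 74.8 -> 140.8 q7 -0.27 shift [-0.0198 -0.0794  0.1524] turn [-1.0000e-04 -2.0000e-04 -1.1522e+00] dist 0.173
yaw 74.8 -> 171.6 q7 -0.27 shift [-0.0399 -0.1617  0.1524] turn [-1.0000e-04 -2.0000e-04 -1.6901e+00] dist 0.226
```

```bash
python3 -m handwheel '[-0.002,0,0.06,0,0,0,0.3,-0.002,0,0.11,0,0,0,0.3,-0.002,0,0.14,0,0,0,0.3,-0.002,0,0.152,0,0,0,0.3,-0.002,0,0.152,0,0,0,0.3,-0.002,0,0.152,0,0,0,1,-0.002,0,0.152,0,0,0,1,-0.002,0,0.152,0,0,0,1,-0.002,0,0.152,0,0,0,1]' 100|egrep 'posi|width|force'
python3 -m handwheel '[0,0,-0.02,0,0,0,1,0,0,-0.08,0,0,0,1,0,0,-0.14,0,0,0,1,0,0,-0.18,0,0,0,1,0,0,-0.18,0,0,0,1]'|egrep 'posi|width|force'
python3 - <<'E'
from h import *
o,r=st();s=snap('wrist');p=o['position']
bars(s,p[2]-.001,(p[0]-.05,p[0]+.05),(p[1]-.05,p[1]+.05)); plan(.606,.056,.25,122.5)
E
```

```text
position: [0.6002, 0.1975, 0.0718]
wrist_force: [-0.8, -0.8, 6.4]
width: 0.0096
grasp_force: 99.4
position: [0.6009, 0.1974, 0.2541]
wrist_force: [0.5, 0.0, -2.6]
width: 0.0097
grasp_force: 98.5
t 17.18 pos [0.6009 0.1974 0.2541] x [0.265 0.964 0.004] z [ 0.006  0.002 -1.   ] w 0.0097 gf 98.5 F [ 0.5  0.  -2.6]
bar px [256. 269.] at [596.4 198.3] [41.6 28.3] dir 64.4 z 0.2518
bar px [296. 261.] at [617.9 199.7] [1.5 6.2] dir 165.1 z 0.2532
yaw 74.7 -> 122.5 q7 -0.28 shift [-0.1348  0.0435  0.0015] turn [ 0.0026 -0.0011 -0.8349] dist 0.142
```

```bash
cat >> h.py <<'E'
def held(s):
    o,r=st(); p=np.array(o['position']); c=cloud(s); q=(c-p)@r
    m=(abs(q[...,2]-.003)<.004)&(abs(q[...,0])<.03)&(abs(q[...,1])<.012)
    a=q[m]; print('n',len(a),'bar x',np.round(np.percentile(a[:,0],[1,99])*1e3,1),'y',np.round(np.percentile(a[:,1],[1,99])*1e3,1),'z',np.round(np.median(a[:,2])*1e3,1))
    for lo in range(-24,24,4):
        b=a[(a[:,0]*1e3>=lo)&(a[:,0]*1e3<lo+4)]
        if len(b): print(lo,len(b),np.round(np.percentile(b[:,1],[2,98])*1e3,1))
    # lugs: z about 0.065-.014 below
    m=(abs(q[...,2]-.054)<.004)&(abs(q[...,0])<.04)&(abs(q[...,0])>.022)&(abs(q[...,1])<.02)
    a=q[m]; print('lug n',len(a), np.round([np.percentile(a[:,0],[1,99]),np.percentile(a[:,1],[1,99])],4) if len(a) else '')
E
python3 - <<'E'
from h import *
held(load('wrist'))
s=load('wrist');save(s['image'],'w6.png',(150,150,400,384),2.5)
E
```

```text
t 17.23 pos [0.5997 0.1975 0.2517] x [0.264 0.964 0.002] z [ 0.002  0.001 -1.   ] w 0.0094 gf 98.5 F [-0.6  0.4 -3.4]
n 2401 bar x [-20.5  18.9] y [-10.9  10.8] z 0.1
-24 50 [-3.   6.6]
-20 169 [-3.   6.6]
-16 182 [-2.9  6.5]
-12 175 [-2.9  6.5]
-8 177 [-2.8  6.4]
-4 183 [-2.8  6.4]
0 192 [-2.7  6.3]
4 229 [-11.8   6.3]
8 411 [-9.  11.6]
12 269 [-3.8  7.9]
16 364 [-3.8  7.7]
lug n 201 [[ 0.0223  0.0318]
 [-0.0023  0.0063]]
```

View pics/w6.png

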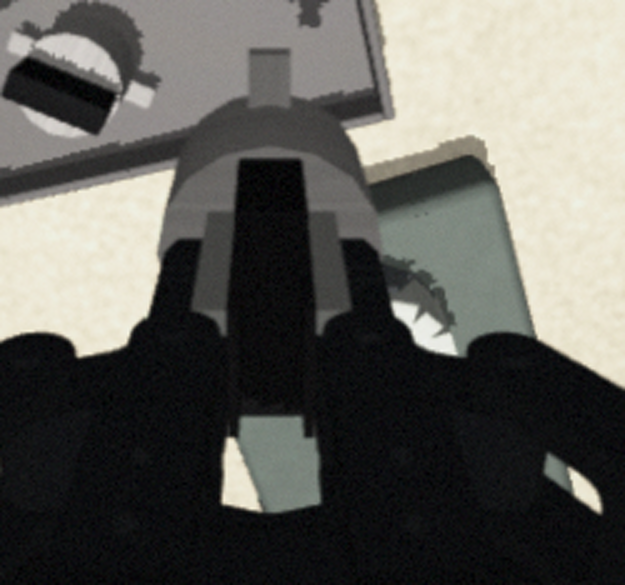

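The pot is held upright, bar at (268,285) with its lug at (268,75). I'll carry it over socket 1 and measure the sockets in that orientation.

```bash
python3 -m handwheel '[-0.135,0.043,0,0,0,-0.835,1,-0.135,0.043,0,0,0,-0.835,1,-0.135,0.043,0,0,0,-0.835,1,-0.135,0.043,0,0,0,-0.835,1,-0.135,0.043,0,0,0,-0.835,1,-0.135,0.043,0,0,0,-0.835,1,-0.135,0.043,0,0,0,-0.835,1,-0.135,0.043,0,0,0,-0.835,1]'|egrep 'posi|width|force'
cat >> h.py <<'E'
def socks(s):
    c=cloud(s);X,Y,Z=np.moveaxis(c,-1,0); e0=[(606.7,54.6),(610.3,-30.5),(613.7,-115),(617.4,-200.2)]
    for i,e in enumerate(e0):
        m=(abs(Z-.075)<.003)&(np.hypot(X*1e3-e[0],Y*1e3-e[1])<43); p=c[m][:,:2]*1000
        if len(p)<100: print('few',i+1,len(p)); continue
        a=np.degrees(np.arctan2(p[:,1]-e[1],p[:,0]-e[0])); cov=(np.histogram(a,36,(-180,180))[0]>3).sum()
        q=cv2.minEnclosingCircle(p.astype(np.float32)); print(i+1,len(p),'cover',cov,np.round(q[0],1),round(q[1],1))
E
python3 - <<'E'
from h import *
s=snap('wrist'); held(s); socks(s); save(s['image'],'w7.png',None,1)
E
```

```text
position: [0.6049, 0.056, 0.2499]
wrist_force: [0.1, -0.3, -2.0]
width: 0.0098
grasp_force: 98.3
t 18.27 pos [0.605 0.056 0.25 ] x [-0.537  0.844  0.   ] z [-0. -0. -1.] w 0.0097 gf 98.3 F [-1.1  0.4 -1.9]
n 2431 bar x [-21.1  18.3] y [-10.1  10.3] z 2.5
-24 79 [-4.5  5.1]
-20 173 [-4.5  5. ]
-16 179 [-4.4  5. ]
-12 186 [-4.4  5. ]
-8 190 [-4.3  4.9]
-4 185 [-4.3  4.9]
0 194 [-4.2  4.8]
4 211 [-10.3   4.8]
8 497 [-10.5  11.1]
12 269 [-5.3  6.3]
16 268 [-5.3  6.2]
lug n 321 [[ 0.0222  0.0314]
 [-0.004   0.0046]]
1 1696 cover 24 [607.   54.9] 37.0
2 932 cover 15 [598.5 -36.8] 33.4
few 3 77
few 4 67
```

```bash
python3 -m handwheel '[-0.001,0.0005,0.06,0,0,0,1,-0.001,0.0005,0.09,0,0,0,1,-0.001,0.0005,0.1,0,0,0,1,-0.001,0.0005,0.105,0,0,0,1,-0.001,0.0005,0.11,0,0,0,1,-0.001,0.0005,0.115,0,0,0,1,-0.001,0.0005,0.12,0,0,0,1,-0.001,0.0005,0.122,0,0,0,1,-0.001,0.0005,0.122,0,0,0,1]'|egrep 'posi|width|force'
python3 - <<'E'
from h import *
o,_=st(); print(o['wrist_torque'])
E
```

```text
position: [0.606, 0.0552, 0.1282]
wrist_force: [0.5, 0.3, -1.7]
width: 0.0099
grasp_force: 98.3
t 19.40 pos [0.606  0.0552 0.1282] x [-0.537  0.844  0.   ] z [-0. -0. -1.] w 0.0099 gf 98.3 F [ 0.5  0.3 -1.7]
[ 0.0093833   0.00781162 -0.06134844]
```

```bash
python3 -m handwheel '[0,0,0.004,0,0,0,1,0,0,0.008,0,0,0,1,0,0,0.012,0,0,0,1,0,0,0.0155,0,0,0,1,0,0,0.0155,0,0,0,1,0,0,0.0155,0,0,0,1]'|egrep 'posi|width|force'
python3 - <<'E'
from h import *
o,_=st(); print(o['wrist_torque'])
E
```

```text
position: [0.6064, 0.0554, 0.1136]
wrist_force: [-2.8, 0.1, 10.5]
width: 0.0098
grasp_force: 100.4
t 20.15 pos [0.6064 0.0554 0.1136] x [-0.537  0.843 -0.   ] z [ 0.001  0.    -1.   ] w 0.0098 gf 100.4 F [-2.8  0.1 10.5]
[-0.06919742  0.5755905  -0.03323761]
```

```bash
python3 -m handwheel '[0,0,0.001,0,0,0,1,0,0,0.001,0,0,0.15,1,0,0,0.001,0,0,0.3,1,0,0,0.001,0,0,0.45,1,0,0,0.001,0,0,0.6,1,0,0,0.001,0,0,0.75,1,0,0,0.001,0,0,0.9,1,0,0,0.001,0,0,1.05,1,0,0,0.001,0,0,1.07,1,0,0,0.001,0,0,1.07,1]'|egrep 'posi|width|force'
python3 - <<'E'
from h import *
o,r=st(); print(o['wrist_torque'],np.degrees(np.arctan2(r[1,0],r[0,0])))
E
```

```text
position: [0.6089, 0.0594, 0.1132]
wrist_force: [4.7, 11.1, 10.1]
width: 0.0097
grasp_force: 126.1
t 21.40 pos [0.6089 0.0594 0.1132] x [0.479 0.878 0.007] z [ 0.006  0.005 -1.   ] w 0.0097 gf 126.1 F [ 4.7 11.1 10.1]
[ 2.54339243 -0.90330946  0.02605017] 61.36081890050966
```

```bash
python3 -m handwheel '[0,0,0,0,0,0,1,0,0,0,0,0,0,1,0,0,0,0,0,0,1]'|egrep 'posi|width|force'
python3 - <<'E'
from h import *
s=snap('wrist'); held(s); socks(s)
save(s['image'],'w8.png',None,1)
E
```

```text
position: [0.6089, 0.0594, 0.1133]
wrist_force: [4.6, 11.5, 10.2]
width: 0.0099
grasp_force: 126.1
t 21.82 pos [0.6089 0.0594 0.1133] x [0.479 0.878 0.007] z [ 0.006  0.005 -1.   ] w 0.0093 gf 126.1 F [ 4.5 11.5  9.5]
n 1339 bar x [-28.3  11.7] y [-11.4  11.4] z -0.1
-24 154 [-4.5  5.8]
-20 132 [-4.   5.8]
-16 103 [-3.9  5.3]
-12 68 [-3.8  5.2]
-8 65 [-3.8  5.2]
-4 27 [-3.8  5.1]
0 22 [-3.4  4.9]
4 22 [-12.   3.]
8 540 [-10.1  11.4]
lug n 67 [[ 0.0238  0.0285]
 [-0.0192  0.0198]]
1 4663 cover 23 [606.9  55.3] 37.1
2 227 cover 6 [611.9 -27. ] 35.7
few 3 0
few 4 0
```

View pics/w8.png

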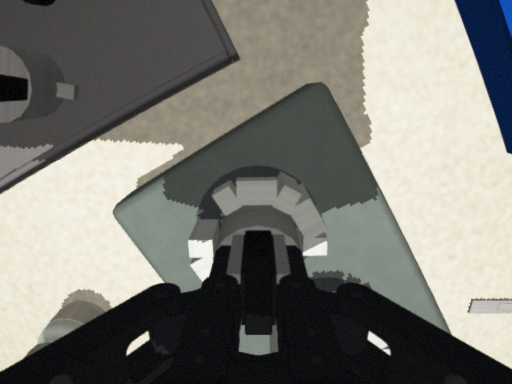

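Run:
```python
from h import *
s=load('wrist'); o,r=st(); print(np.round(o['qpos'],2)); p=np.array(o['position']); c=cloud(s); q=(c-p)@r*1e3
dark=s['image'].max(-1)<60
m=(abs(q[...,1]-.6)<3)&(abs(q[...,0])<40)&(q[...,2]<40)&(q[...,2]>-15)
a=q[m]
for lo in range(-32,36,3):
    b=a[(a[:,0]>=lo)&(a[:,0]<lo+3)]
    if len(b)>3: print(lo,len(b),np.round(np.percentile(b[:,2],[5,25,50,75,95]),1))
m=(q[...,2]>20)&(q[...,2]<70)&(np.hypot(q[...,0],q[...,1])<23); a=q[m]; print('body',len(a))
for lo in range(-24,30,4):
    b=a[(a[:,0]>=lo)&(a[:,0]<lo+4)]
    if len(b)>3: print(lo,len(b),np.round(np.percentile(b[:,2],[5,50,95]),1))
save(s['image'],'w8c.png',(170,160,350,360),4)
```

```text
t 21.82 pos [0.6089 0.0594 0.1133] x [0.479 0.878 0.007] z [ 0.006  0.005 -1.   ] w 0.0093 gf 126.1 F [ 4.5 11.5  9.5]
[-0.56  0.73  0.66  1.79 -0.6   0.82 -0.1 ]
-29 59 [-1.  -0.5 -0.2  0.2  0.5]
-26 76 [-1.2 -0.6 -0.4 -0.   0.5]
-23 79 [-1.3 -0.9 -0.6 -0.3  0.1]
-20 86 [-1.5 -1.1 -0.6 -0.2  0.2]
-17 71 [-1.6 -1.3 -0.9 -0.5 -0.1]
-14 87 [-1.9 -1.4 -0.9 -0.6 -0.1]
-11 91 [-1.9 -1.6 -1.3 -0.8 -0.4]
-8 91 [-2.  -1.6 -1.1 -0.8 -0.5]
-5 89 [-2.3 -1.9 -1.6 -1.2 -0.7]
-2 94 [-2.4 -2.  -1.6 -1.3 -0.7]
1 96 [-2.5 -2.1 -1.8 -1.5 -0.6]
4 97 [-2.9 -2.3 -2.  -1.5 -1.1]
7 106 [-2.9 -2.4 -2.1 -1.7 -1.2]
10 429 [-1.7  2.2  8.5 15.5 21.5]
13 220 [21.4 24.4 29.2 34.1 38.2]
16 20 [37.5 38.  38.2 38.3 38.6]
19 69 [37.4 37.8 38.  38.4 38.9]
22 66 [37.1 37.6 37.9 38.5 39.1]
25 75 [36.7 37.5 38.  38.4 39.2]
28 80 [37.3 37.7 38.1 38.5 39.1]
body 2840
-8 6 [66.2 67.1 67.5]
-4 25 [45.3 66.9 67.7]
0 210 [22. 35. 67.]
4 358 [21.5 27.7 52.9]
8 683 [21.2 29.5 46.5]
12 1083 [21.5 34.2 46.1]
16 291 [37.1 38.2 39.1]
20 184 [37.1 38.  39.1]
```

View pics/w8c.png

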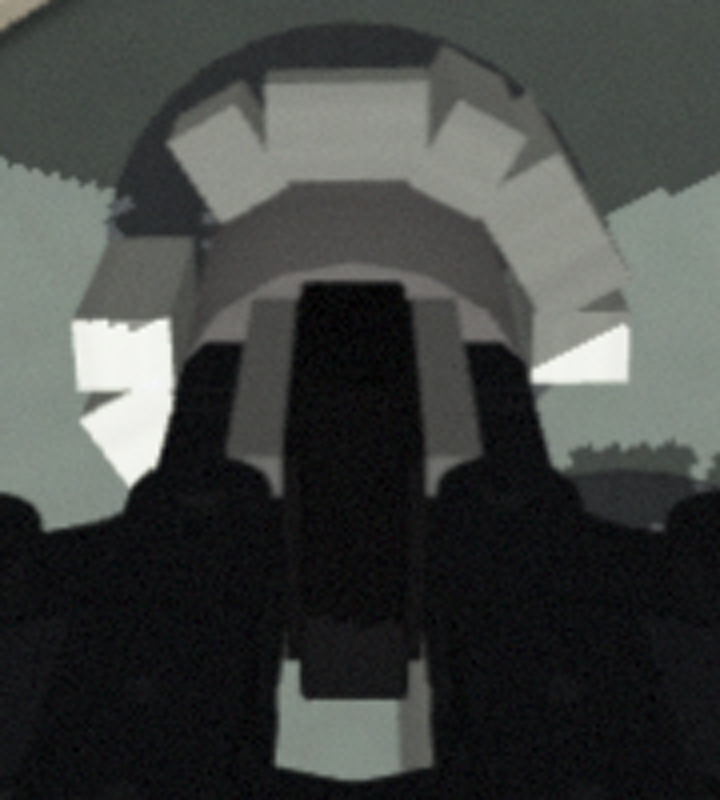

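```bash
python3 -m handwheel '[0.002,0,0,0,0,0,1,0.004,0,0,0,0,0,1,0.005,0,0,0,0,0.02,1,0.005,0,0,0,0,0.02,1]'|egrep 'posi|force'
python3 -m handwheel '[0,0,-0.003,0,0,0,1,0,0,-0.003,0,0,0,1]'|egrep 'posi|force'
python3 - <<'E'
from h import *
o,r=st();print(o['wrist_torque'],np.degrees(np.arctan2(r[1,0],r[0,0])))
E
```

```text
position: [0.6097, 0.0598, 0.1127]
wrist_force: [1.0, 0.8, 8.5]
grasp_force: 124.7
position: [0.6096, 0.0598, 0.1155]
wrist_force: [2.2, 0.2, 5.9]
grasp_force: 124.5
t 22.57 pos [0.6096 0.0598 0.1155] x [0.499 0.867 0.001] z [ 0.002  0.    -1.   ] w 0.0101 gf 124.5 F [2.2 0.2 5.9]
[ 0.11145293 -0.30224309 -0.0064644 ] 60.05469307854295
```

```bash
python3 -m handwheel '[0,0,-0.002,0,0,0,1,0,0,-0.003,0,0,0,1,0,0,-0.003,0,0,0,1]'|egrep 'posi|force'
python3 -m handwheel '[0,0,-0.001,0,0,0,0.7,0,0,-0.001,0,0,0,0.6,0,0,-0.001,0,0,0,0.4,0,0,-0.001,0,0,0,0.3,0,0,-0.001,0,0,0,0.3]'|egrep 'posi|force|width'
python3 -m handwheel '[0,0,-0.03,0,0,0,0.3,0,0,-0.09,0,0,0,0.3,0,0,-0.14,0,0,0,0.3,0,0,-0.14,0,0,0,0.3,0,0,-0.14,0,0,0,0.3]'|egrep 'posi|force|width'
cat >> h.py <<'E'
def locked(s,ctr):
    c=cloud(s); p=c.reshape(-1,3); x=p-np.array([ctr[0],ctr[1],0]); m=(np.hypot(x[:,0],x[:,1])<.03)&(p[:,2]>.085)&(p[:,2]<.14); a=p[m]
    if len(a)<30: print('no bar',len(a)); return
    t=a[a[:,2]>np.percentile(a[:,2],90)-.006]; z=np.median(t[:,2])
    r=cv2.minAreaRect((t[:,:2]*1000).astype(np.float32)); b=cv2.boxPoints(r); e=max((b[1]-b[0],b[2]-b[1]),key=np.linalg.norm)
    A=np.c_[t[:,:2]-t[:,:2].mean(0),np.ones(len(t))]; k=np.linalg.lstsq(A,t[:,2],rcond=None)[0]
    print('bar',np.round(r[0],1),np.round(r[1],1),'dir %.1f'%(np.degrees(np.arctan2(e[1],e[0]))%180),'foot above socket %.1f mm'%((z-.064-.045)*1e3),'tilt deg',np.round(np.degrees(k[:2]),1))
E
python3 - <<'E'
from h import *
st(); s=snap('wrist'); locked(s,(.607,.055)); locked(snap('top'),(.6065,.057))
bars(s,.069,(.36,.67),(.13,.36))
E
```

```text
position: [0.6094, 0.0601, 0.1162]
wrist_force: [8.6, 0.3, -16.8]
grasp_force: 117.5
position: [0.6084, 0.0596, 0.1189]
wrist_force: [-0.1, 0.2, 0.4]
width: 0.0302
grasp_force: 0.0
position: [0.6081, 0.0599, 0.2583]
wrist_force: [-0.2, -0.5, -1.0]
width: 0.0299
grasp_force: 0.0
t 24.20 pos [0.6081 0.0599 0.2583] x [0.499 0.866 0.   ] z [-0.001  0.    -1.   ] w 0.0299 gf 0.0 F [-0.2 -0.5 -1. ]
bar [607.1  53.8] [39.8 11.5] dir 59.9 foot above socket 9.3 mm tilt deg [-0.6 -0.3]
bar [606.3  56.2] [39.1 11.9] dir 59.8 foot above socket 10.2 mm tilt deg [1.6 0. ]
bar px [45.  7.] at [520.1 282. ] [12.6 23. ] dir 103.2 z 0.0693
bar px [94. 87.] at [517.9 200. ] [12.4 41. ] dir 140.4 z 0.0693
bar px [ 25. 133.] at [433.5 202.5] [12.2 40.8] dir 171.2 z 0.0693
```

Pot B is locked in socket 1 (foot 9.3 mm, 60°). Next is pot A.

Run:
```python
from h import *
plan(.600,.2838,.22,97.5)
```

```text
yaw 60.0 -> 97.5 q7 -0.25 shift [ 0.1901 -0.1185  0.0374] turn [-2.300e-03  5.000e-04 -6.537e-01] dist 0.227
```

```bash
python3 -m handwheel '[0.19,-0.1185,0,0,0,-0.65,0.3,0.19,-0.1185,0,0,0,-0.65,0.3,0.19,-0.1185,0,0,0,-0.65,0.3,0.19,-0.1185,0,0,0,-0.65,0.3,0.19,-0.1185,0.037,0,0,-0.65,0.3,0.19,-0.1185,0.037,0,0,-0.65,0.3,0.19,-0.1185,0.037,0,0,-0.65,0.3,0.19,-0.1185,0.037,0,0,-0.65,0.3,0.19,-0.1185,0.037,0,0,-0.65,0.3]'|egrep 'posi|width'
python3 - <<'E'
from h import *
st();s=snap('wrist');
for b in bars(s,.069,(.36,.67),(.13,.36)): plan(b[0],b[1],.070,b[2])
E
```

```text
position: [0.6012, 0.2831, 0.2227]
width: 0.0298
t 25.43 pos [0.6012 0.2831 0.2227] x [-0.126  0.992  0.   ] z [ 0.001  0.001 -1.   ] w 0.0298 gf 0.0 F [-0.9 -0.5  0.3]
bar px [ 64. 146.] at [435.5 291.1] [40.8 11.8] dir 25.6 z 0.0693
bar px [159. 157.] at [517.8 291.3] [12.8 39.5] dir 102.1 z 0.0692
bar px [256. 176.] at [600.1 284.5] [11.8 39.3] dir 97.5 z 0.0693
bar px [ 66. 240.] at [433.4 202.5] [13.4 40.9] dir 172.3 z 0.0692
bar px [155. 253.] at [518. 201.] [12.7 39.7] dir 139.7 z 0.0692
yaw 97.3 -> 25.6 q7 -0.03 shift [ 0.0287 -0.1634  0.1524] turn [ 5.0000e-04 -1.0000e-03  1.2503e+00] dist 0.225
yaw 97.3 -> 102.1 q7 -0.03 shift [ 0.0185 -0.0817  0.1525] turn [ 0.001  -0.0005 -0.0849] dist 0.174
yaw 97.3 -> 97.5 q7 -0.03 shift [ 0.0013 -0.0009  0.1526] turn [ 0.001  -0.0005 -0.0037] dist 0.153
yaw 97.3 -> 172.3 q7 -0.03 shift [-0.059  -0.1766  0.1524] turn [ 1.2000e-03  2.0000e-04 -1.3105e+00] dist 0.241
yaw 97.3 -> 139.7 q7 -0.03 shift [-0.0712 -0.0929  0.1525] turn [ 1.100e-03 -1.000e-04 -7.414e-01] dist 0.192
```

```bash
python3 -m handwheel '[0.001,-0.001,0.06,0,0,0,0.3,0.001,-0.001,0.11,0,0,0,0.3,0.001,-0.001,0.14,0,0,0,0.3,0.001,-0.001,0.152,0,0,0,0.3,0.001,-0.001,0.152,0,0,0,0.3,0.001,-0.001,0.152,0,0,0,1,0.001,-0.001,0.152,0,0,0,1,0.001,-0.001,0.152,0,0,0,1,0.001,-0.001,0.152,0,0,0,1]' 100|egrep 'posi|width|force'
python3 -m handwheel '[0,0,-0.02,0,0,0,1,0,0,-0.08,0,0,0,1,0,0,-0.14,0,0,0,1,0,0,-0.18,0,0,0,1,0,0,-0.18,0,0,0,1,0,0,-0.18,0,0,0,1]'|egrep 'posi|width|force'
python3 - <<'E'
from h import *
plan(.610,-.030,.25,122.5)
E
```

```text
position: [0.6004, 0.2845, 0.0714]
wrist_force: [-1.6, -0.5, 7.4]
width: 0.0096
grasp_force: 99.1
position: [0.599, 0.2843, 0.2498]
wrist_force: [-0.5, -0.2, -3.1]
width: 0.0096
grasp_force: 98.2
yaw 97.3 -> 122.5 q7 -0.04 shift [-3.131e-01 -2.900e-02 -3.000e-04] turn [-6.000e-04 -4.000e-04 -4.401e-01] dist 0.314
```

```bash
python3 -m handwheel '[-0.313,-0.029,0,0,0,-0.44,1,-0.313,-0.029,0,0,0,-0.44,1,-0.313,-0.029,0,0,0,-0.44,1,-0.313,-0.029,0,0,0,-0.44,1,-0.313,-0.029,0,0,0,-0.44,1,-0.313,-0.029,0,0,0,-0.44,1,-0.313,-0.029,0,0,0,-0.44,1,-0.313,-0.029,0,0,0,-0.44,1]'|egrep 'posi'
python3 -m handwheel '[0,0,0,0,0,0,1,0,0,0,0,0,0,1,0,0,0,0,0,0,1]'|egrep 'posi|width|force'
python3 - <<'E'
from h import *
s=snap('wrist'); held(s); socks(s)
E
```

```text
position: [0.6103, -0.028, 0.249]
position: [0.6105, -0.0295, 0.2498]
wrist_force: [-0.2, -0.2, -1.9]
width: 0.0094
grasp_force: 98.1
t 28.77 pos [ 0.6105 -0.0296  0.2498] x [-0.537  0.843 -0.   ] z [-0. -0. -1.] w 0.0097 gf 98.1 F [ 1.1  0.9 -2.5]
n 2467 bar x [-19.5  19.5] y [-10.1  10.4] z 2.0
-24 11 [-4.2  4.4]
-20 175 [-4.3  5.2]
-16 188 [-4.3  5.1]
-12 181 [-4.2  5.1]
-8 186 [-4.2  5. ]
-4 186 [-4.2  5. ]
0 210 [-4.1  4.9]
4 203 [-11.8   4.9]
8 491 [-10.4  11.2]
12 273 [-5.2  6.4]
16 363 [-5.1  6.3]
lug n 361 [[ 0.0222  0.0325]
 [-0.0039  0.0047]]
1 2351 cover 30 [607.   54.1] 37.3
2 1713 cover 24 [610.7 -29.9] 37.3
3 937 cover 15 [ 601.5 -122.1] 33.3
4 116 cover 4 [ 604.2 -175.6] 22.0
```

```bash
python3 -m handwheel '[-0.0004,-0.0008,0.06,0,0,0,1,-0.0004,-0.0008,0.09,0,0,0,1,-0.0004,-0.0008,0.1,0,0,0,1,-0.0004,-0.0008,0.105,0,0,0,1,-0.0004,-0.0008,0.11,0,0,0,1,-0.0004,-0.0008,0.115,0,0,0,1,-0.0004,-0.0008,0.12,0,0,0,1,-0.0004,-0.0008,0.122,0,0,0,1,-0.0004,-0.0008,0.122,0,0,0,1]'|egrep 'posi|force'
python3 -m handwheel '[0,0,0.004,0,0,0,1,0,0,0.008,0,0,0,1,0,0,0.012,0,0,0,1,0,0,0.0155,0,0,0,1,0,0,0.0165,0,0,0,1,0,0,0.0165,0,0,0,1]'|egrep 'posi|width|force'
```

```text
position: [0.61, -0.0307, 0.1277]
wrist_force: [0.6, -0.2, -2.4]
grasp_force: 98.1
position: [0.6125, -0.0341, 0.1133]
wrist_force: [2.9, -6.7, 10.8]
width: 0.0101
grasp_force: 116.9
```

```bash
python3 -m handwheel '[-0.002,0,0,0,0,0,1,-0.004,0,0,0,0,0,1,-0.004,0,0,0,0,0,1,-0.004,0,0,0,0,0,1]' 120|egrep 'posi|width|force'
cat >> h.py <<'E'
def bartop(s):
    o,r=st(); p=np.array(o['position']); q=(cloud(s)-p)@r*1e3
    m=(abs(q[...,1]-.5)<3)&(q[...,2]<8)&(q[...,2]>-12)&(abs(q[...,0])<35); a=q[m]
    k=np.polyfit(a[:,0],a[:,2],1); k=np.polyfit(*a[abs(np.polyval(k,a[:,0])-a[:,2])<2][:,[0,2]].T,1)
    print('bar tool-x',np.round(np.percentile(a[:,0],[1,99]),1),'tilt %.1f deg'%np.degrees(k[0]),'z at 0 %.1f'%k[1])
E
python3 - <<'E'
from h import *
s=snap('wrist'); bartop(s)
E
```

```text
position: [0.6129, -0.0346, 0.1124]
wrist_force: [-0.7, -0.8, 10.8]
width: 0.0096
grasp_force: 119.4
t 31.20 pos [ 0.6129 -0.0346  0.1124] x [-0.537  0.844 -0.001] z [ 0.002 -0.    -1.   ] w 0.0094 gf 119.4 F [-0.9 -0.8 10.7]
bar tool-x [-11.1  28.3] tilt 2.3 deg z at 0 -1.5
```

```bash
python3 -m handwheel '[0,0,0.001,0,0,0,1,0,0,0.002,0,0,0,1,0,0,0.003,0,0,0,1,0,0,0.003,0,0,0,1,0,0,0.003,0,0,0,1]' 120|egrep 'posi|width|force'
python3 - <<'E'
from h import *
s=snap('wrist'); bartop(s)
E
```

```text
position: [0.613, -0.0346, 0.1097]
wrist_force: [-1.7, -0.9, 12.3]
width: 0.0097
grasp_force: 119.6
t 31.88 pos [ 0.613  -0.0347  0.1097] x [-0.537  0.844 -0.001] z [ 0.002 -0.    -1.   ] w 0.0098 gf 119.6 F [-1.5 -1.2 12.1]
bar tool-x [-11.   28.4] tilt 2.1 deg z at 0 -1.5
```

```bash
python3 -m handwheel '[0,-0.0007,0,0,0,0.1,1,0.0001,-0.0014,0,0,0,0.2,1,0.0003,-0.0021,0,0,0,0.3,1,0.0005,-0.0027,0,0,0,0.4,1,0.0009,-0.0034,0,0,0,0.5,1,0.0012,-0.004,0,0,0,0.6,1,0.0012,-0.004,0,0,0,0.6,1]'|egrep 'posi|force'
python3 -m handwheel '[0,-0.0007,0,0,0,0.1,1,0.0001,-0.0014,0,0,0,0.2,1,0.0003,-0.0021,0,0,0,0.3,1,0.0005,-0.0027,0,0,0,0.4,1,0.0007,-0.003,0,0,0,0.46,1,0.0007,-0.003,0,0,0,0.46,1]'|egrep 'posi|force'
python3 - <<'E'
from h import *
s=snap('wrist'); bartop(s); plan()
E
```

```text
position: [0.6088, -0.0359, 0.1095]
wrist_force: [-1.8, -1.4, 13.2]
grasp_force: 119.7
position: [0.6058, -0.0348, 0.1094]
wrist_force: [-1.4, -0.0, 12.0]
grasp_force: 119.8
t 33.55 pos [ 0.6059 -0.0349  0.1095] x [0.474 0.881 0.001] z [ 0.002 -0.    -1.   ] w 0.0097 gf 119.8 F [-2.1 -0.8 12.3]
bar tool-x [-10.2  28.9] tilt 2.2 deg z at 0 -1.4
yaw 61.7 -> 61.7 q7 0.10 shift [0. 0. 0.] turn [ 0.0019 -0.0008 -0.    ] dist 0.000
```

Very clean. Now I'll let it rise and release.

```bash
python3 -m handwheel '[0,0,-0.002,0,0,0,1,0,0,-0.004,0,0,0,1,0,0,-0.006,0,0,0,1,0,0,-0.007,0,0,0,1]'|egrep 'posi|force'
python3 -m handwheel '[0,0,0,0,0,0,0.7,0,0,0,0,0,0,0.6,0,0,0,0,0,0,0.4,0,0,0,0,0,0,0.3,0,0,-0.06,0,0,0,0.3,0,0,-0.12,0,0,0,0.3,0,0,-0.14,0,0,0,0.3,0,0,-0.14,0,0,0,0.3]'|egrep 'posi|force|width'
python3 - <<'E'
from h import *
st(); s=snap('wrist'); locked(s,(.6105,-.0305)); locked(s,(.607,.0542)); plan(.5183,.201,.22,140)
t=snap('top'); bars(t,.069,(.36,.67),(.13,.36))
E
```

```text
position: [0.6058, -0.0347, 0.1161]
wrist_force: [-0.5, -1.6, 4.9]
grasp_force: 119.5
position: [0.6056, -0.0342, 0.2563]
wrist_force: [-0.1, -0.1, -1.6]
width: 0.0298
grasp_force: 0.0
t 35.05 pos [ 0.6056 -0.0342  0.2563] x [0.473 0.881 0.001] z [ 0.002  0.    -1.   ] w 0.0298 gf 0.0 F [-0.1 -0.1 -1.6]
bar [610.5 -28.6] [39.6 11.3] dir 61.9 foot above socket 9.4 mm tilt deg [-0.5 -0.2]
bar [606.3  53.8] [39.7 12.3] dir 60.4 foot above socket 9.3 mm tilt deg [-4.1  2.2]
yaw 61.8 -> 140.0 q7 -0.03 shift [ 0.1659 -0.1874  0.0351] turn [-1.0000e-04 -7.0000e-04 -1.3651e+00] dist 0.253
```

Pot A is locked in socket 2. Next is pot C, for socket 3.

```bash
python3 -m handwheel '[0.166,-0.187,0,0,0,-1.36,0.3,0.166,-0.187,0,0,0,-1.36,0.3,0.166,-0.187,0,0,0,-1.36,0.3,0.166,-0.187,0,0,0,-1.36,0.3,0.166,-0.187,0.035,0,0,-1.36,0.3,0.166,-0.187,0.035,0,0,-1.36,0.3,0.166,-0.187,0.035,0,0,-1.36,0.3,0.166,-0.187,0.035,0,0,-1.36,0.3,0.166,-0.187,0.035,0,0,-1.36,0.3,0.166,-0.187,0.035,0,0,-1.36,0.3]'|egrep 'posi|width'
python3 -m handwheel '[0,0,0,0,0,0,0.3,0,0,0,0,0,0,0.3]'|egrep 'posi|width'
python3 - <<'E'
from h import *
st();s=snap('wrist');
for b in bars(s,.069,(.36,.67),(.13,.36)): plan(b[0],b[1],.0715,b[2])
E
```

```text
position: [0.5186, 0.2003, 0.2195]
width: 0.03
position: [0.519, 0.2004, 0.2202]
width: 0.0298
t 36.65 pos [0.519  0.2004 0.2202] x [-0.762  0.647  0.   ] z [-0. -0. -1.] w 0.0298 gf 0.0 F [-0.4 -0.4  0.4]
bar px [264.  14.] at [424. 286.] [40.3 12.6] dir 24.7 z 0.0694
bar px [189.  96.] at [433.1 202.4] [12.4 40.1] dir 170.8 z 0.0693
bar px [344. 106.] at [517.8 291. ] [13.  40.2] dir 102.4 z 0.0694
bar px [257. 177.] at [517.5 200.7] [11.8 39.7] dir 139.9 z 0.0693
yaw 139.7 -> 24.7 q7 0.70 shift [0.1278 0.0038 0.1487] turn [-1.000e-04  2.000e-04  2.006e+00] dist 0.196
yaw 139.7 -> 170.8 q7 0.70 shift [ 0.0667 -0.0541  0.1487] turn [-2.000e-04 -0.000e+00 -5.436e-01] dist 0.172
yaw 139.7 -> 102.4 q7 0.70 shift [0.0595 0.0683 0.1487] turn [-1.000e-04  1.000e-04  6.512e-01] dist 0.174
yaw 139.7 -> 139.9 q7 0.70 shift [ 0.0014 -0.0007  0.1487] turn [-0.0002  0.     -0.0048] dist 0.149
```

```bash
python3 -m handwheel '[0.0014,-0.0007,0.06,0,0,0,0.3,0.0014,-0.0007,0.11,0,0,0,0.3,0.0014,-0.0007,0.14,0,0,0,0.3,0.0014,-0.0007,0.149,0,0,0,0.3,0.0014,-0.0007,0.149,0,0,0,0.3,0.0014,-0.0007,0.149,0,0,0,1,0.0014,-0.0007,0.149,0,0,0,1,0.0014,-0.0007,0.149,0,0,0,1,0.0014,-0.0007,0.149,0,0,0,1]' 120|egrep 'posi|width|force'
python3 -m handwheel '[0,0,-0.02,0,0,0,1,0,0,-0.08,0,0,0,1,0,0,-0.14,0,0,0,1,0,0,-0.18,0,0,0,1,0,0,-0.18,0,0,0,1,0,0,-0.18,0,0,0,1]'|egrep 'posi|width|force'
python3 - <<'E'
from h import *
plan(.6140,-.115,.25,122.5)
E
```

```text
position: [0.5183, 0.201, 0.0727]
wrist_force: [-1.1, -1.1, 7.7]
width: 0.0087
grasp_force: 117.8
position: [0.5168, 0.2009, 0.2509]
wrist_force: [-0.4, 1.0, -2.8]
width: 0.009
grasp_force: 118.2
yaw 139.7 -> 122.5 q7 0.68 shift [-0.2784 -0.178   0.0007] turn [-0.0004 -0.0006  0.3002] dist 0.330
```

```bash
python3 -m handwheel '[-0.278,-0.178,0,0,0,0.3,1,-0.278,-0.178,0,0,0,0.3,1,-0.278,-0.178,0,0,0,0.3,1,-0.278,-0.178,0,0,0,0.3,1,-0.278,-0.178,0,0,0,0.3,1,-0.278,-0.178,0,0,0,0.3,1,-0.278,-0.178,0,0,0,0.3,1,-0.278,-0.178,0,0,0,0.3,1,-0.278,-0.178,0,0,0,0.3,1,-0.278,-0.178,0,0,0,0.3,1]'|egrep 'posi'
python3 -m handwheel '[0,0,0,0,0,0,1,0,0,0,0,0,0,1]'|egrep 'posi|width|force'
python3 - <<'E'
from h import *
s=snap('wrist'); held(s); socks(s); plan(yaw=122.5)
E
```

```text
position: [0.6143, -0.1135, 0.2513]
position: [0.6143, -0.1147, 0.2514]
wrist_force: [-0.1, -0.3, -3.0]
width: 0.009
grasp_force: 118.0
t 40.12 pos [ 0.6143 -0.1147  0.2514] x [-0.537  0.843 -0.   ] z [ 0.  0. -1.] w 0.0093 gf 118.0 F [-0.1  0.2 -2.3]
n 2345 bar x [-18.6  20.5] y [-10.1  10.3] z 3.4
-20 132 [-4.   4.7]
-16 161 [-3.9  4.7]
-12 169 [-3.9  4.7]
-8 170 [-3.8  4.6]
-4 173 [-3.8  4.6]
0 178 [-3.8  4.6]
4 208 [-11.8   4.9]
8 483 [-10.1  10.9]
12 264 [-5.2  6.5]
16 307 [-5.2  6.4]
20 100 [-4.8  5.7]
lug n 385 [[ 0.022   0.0335]
 [-0.0044  0.0042]]
1 1373 cover 18 [610.   49.7] 36.2
2 2271 cover 30 [610.4 -30.2] 37.4
3 1656 cover 24 [ 614.1 -115.1] 37.0
4 934 cover 15 [ 606.  -207.3] 33.6
yaw 122.5 -> 122.5 q7 1.00 shift [0. 0. 0.] turn [ 0.0001  0.     -0.0001] dist 0.000
```

```bash
python3 -m handwheel '[-0.001,-0.001,0.06,0,0,0,1,-0.001,-0.001,0.09,0,0,0,1,-0.001,-0.001,0.1,0,0,0,1,-0.001,-0.001,0.105,0,0,0,1,-0.001,-0.001,0.11,0,0,0,1,-0.001,-0.001,0.115,0,0,0,1,-0.001,-0.001,0.12,0,0,0,1,-0.001,-0.001,0.122,0,0,0,1,-0.001,-0.001,0.122,0,0,0,1]'|egrep 'posi|force'
python3 -m handwheel '[0,0,0.003,0,0,0,1,0,0,0.006,0,0,0,1,0,0,0.009,0,0,0,1,0,0,0.012,0,0,0,1,0,0,0.014,0,0,0,1,0,0,0.016,0,0,0,1,0,0,0.016,0,0,0,1,0,0,0.016,0,0,0,1]'|egrep 'posi|width|force'
python3 - <<'E'
from h import *
s=snap('wrist'); bartop(s)
E
```

```text
position: [0.6139, -0.1163, 0.1292]
wrist_force: [0.5, -0.9, -2.3]
grasp_force: 117.9
position: [0.6143, -0.1165, 0.1143]
wrist_force: [-2.3, 0.2, 10.6]
width: 0.0088
grasp_force: 119.9
t 42.30 pos [ 0.6143 -0.1165  0.1143] x [-0.537  0.844 -0.001] z [ 0.001  0.    -1.   ] w 0.0095 gf 119.9 F [-2.3 -0.6 10.7]
bar tool-x [-18.8  20.5] tilt 0.2 deg z at 0 3.4
```

```bash
python3 -m handwheel '[0,0,0.0005,0,0,0.05,1,0,-0.0001,0.0005,0,0,0.15,1,0,-0.0002,0.0005,0,0,0.25,1,0,-0.0003,0.0005,0,0,0.35,1,0.0001,-0.0004,0.0005,0,0,0.45,1,0.0001,-0.0005,0.0005,0,0,0.55,1,0.0001,-0.0005,0.0005,0,0,0.55,1]'|egrep 'posi|force'
python3 -m handwheel '[0,-0.0001,0,0,0,0.1,1,0,-0.0002,0,0,0,0.2,1,0,-0.0003,0,0,0,0.3,1,0.0001,-0.0004,0,0,0,0.4,1,0.0001,-0.0005,0,0,0,0.5,1,0.0001,-0.0005,0,0,0,0.5,1]'|egrep 'posi|force'
python3 - <<'E'
from h import *
s=snap('wrist'); bartop(s); plan()
E
```

```text
position: [0.6147, -0.1168, 0.114]
wrist_force: [-0.1, 0.5, 11.4]
grasp_force: 119.9
position: [0.6142, -0.1169, 0.114]
wrist_force: [0.4, 0.7, 12.4]
grasp_force: 119.9
t 43.98 pos [ 0.6142 -0.1168  0.114 ] x [0.465 0.885 0.001] z [ 0.003 -0.001 -1.   ] w 0.0092 gf 119.9 F [-0.8  0.6 12.2]
bar tool-x [-18.1  21. ] tilt 0.1 deg z at 0 3.3
yaw 62.3 -> 62.3 q7 0.28 shift [0. 0. 0.] turn [ 0.0031 -0.0005 -0.    ] dist 0.000
```

```bash
python3 -m handwheel '[0,0,-0.002,0,0,0,1,0,0,-0.004,0,0,0,1,0,0,-0.006,0,0,0,1,0,0,-0.007,0,0,0,1]'|egrep 'posi|force'
python3 -m handwheel '[0,0,0,0,0,0,0.7,0,0,0,0,0,0,0.6,0,0,0,0,0,0,0.4,0,0,0,0,0,0,0.3,0,0,-0.06,0,0,0,0.3,0,0,-0.12,0,0,0,0.3,0,0,-0.14,0,0,0,0.3,0,0,-0.14,0,0,0,0.3]'|egrep 'posi|force|width'
python3 - <<'E'
from h import *
st(); s=snap('wrist'); locked(s,(.614,-.1155)); locked(s,(.6105,-.0305)); plan(.424,.286,.26,24.7)
E
```

```text
position: [0.6141, -0.1168, 0.1207]
wrist_force: [0.8, -1.1, 4.9]
grasp_force: 119.0
position: [0.6135, -0.1167, 0.2613]
wrist_force: [0.1, 0.2, -0.4]
width: 0.0295
grasp_force: 0.0
t 45.48 pos [ 0.6135 -0.1167  0.2613] x [0.464 0.886 0.001] z [ 0.003 -0.    -1.   ] w 0.0295 gf 0.0 F [ 0.1  0.2 -0.4]
bar [ 615. -116.] [40.3 11.4] dir 62.6 foot above socket 9.3 mm tilt deg [ 0.4 -0.7]
bar [609.7 -28.8] [39.7 12.4] dir 62.1 foot above socket 9.4 mm tilt deg [-3.7  1.9]
yaw 62.3 -> 24.7 q7 0.15 shift [ 2.685e-01 -3.541e-01 -2.000e-04] turn [ 1.000e-04 -6.000e-04  6.569e-01] dist 0.444
```

Pot C is locked in socket 3. Now pot D, which has been knocked to about (0.424, 0.286).

```bash
python3 -m handwheel '[0.268,-0.354,0,0,0,0.65,0.3,0.268,-0.354,0,0,0,0.65,0.3,0.268,-0.354,0,0,0,0.65,0.3,0.268,-0.354,0,0,0,0.65,0.3,0.268,-0.354,0,0,0,0.65,0.3,0.268,-0.354,0,0,0,0.65,0.3,0.268,-0.354,0,0,0,0.65,0.3,0.268,-0.354,0.04,0,0,0.65,0.3,0.268,-0.354,0.04,0,0,0.65,0.3,0.268,-0.354,0.04,0,0,0.65,0.3]'|egrep 'posi|width'
python3 -m handwheel '[0,0,0,0,0,0,0.3,0,0,0,0,0,0,0.3]'|egrep 'posi|width'
python3 - <<'E'
from h import *
st();s=snap('wrist');save(s['image'],'w10.png',None,1)
for b in bars(s,.069,(.36,.67),(.13,.36)): plan(b[0],b[1],.0715,b[2])
E
```

```text
position: [0.4246, 0.2841, 0.2203]
width: 0.03
position: [0.4247, 0.2847, 0.2206]
width: 0.0298
t 47.02 pos [0.4247 0.2847 0.2206] x [0.906 0.422 0.001] z [ 0.001  0.001 -1.   ] w 0.0298 gf 0.0 F [-0.1  0.3 -0.5]
bar px [301.  71.] at [517.9 291.2] [11.8 40.9] dir 103.0 z 0.0693
bar px [256. 179.] at [424.5 286. ] [39.9 11.9] dir 24.6 z 0.0693
bar px [348. 210.] at [433.1 202.5] [13.  40.3] dir 169.8 z 0.0692
yaw 25.0 -> 103.0 q7 -0.96 shift [0.0871 0.0338 0.149 ] turn [ 3.0000e-04 -1.1000e-03 -1.3605e+00] dist 0.176
yaw 25.0 -> 24.6 q7 -0.96 shift [ 0.0003 -0.0009  0.1489] turn [-0.0005 -0.001   0.0075] dist 0.149
yaw 25.0 -> 169.8 q7 -0.96 shift [-0.0273  0.0784  0.1489] turn [ 1.000e-03 -1.000e-03 -2.527e+00] dist 0.170
```

View pics/w10.png

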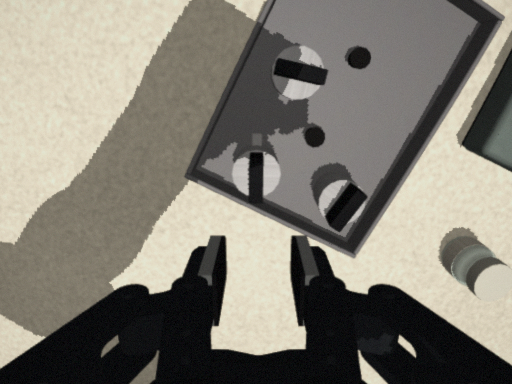

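Pot D is at (256,178), upright near the crate wall, with its lug visible at (256,140). Gripping it.

```bash
python3 -m handwheel '[0.0005,-0.001,0.06,0,0,0,0.3,0.0005,-0.001,0.11,0,0,0,0.3,0.0005,-0.001,0.14,0,0,0,0.3,0.0005,-0.001,0.149,0,0,0,0.3,0.0005,-0.001,0.149,0,0,0,0.3,0.0005,-0.001,0.149,0,0,0,1,0.0005,-0.001,0.149,0,0,0,1,0.0005,-0.001,0.149,0,0,0,1,0.0005,-0.001,0.149,0,0,0,1]' 120|egrep 'posi|width|force'
python3 -m handwheel '[0,0,-0.02,0,0,0,1,0,0,-0.08,0,0,0,1,0,0,-0.14,0,0,0,1,0,0,-0.18,0,0,0,1,0,0,-0.18,0,0,0,1,0,0,-0.18,0,0,0,1]'|egrep 'posi|width|force'
python3 - <<'E'
from h import *
plan(.6177,-.200,.25,122.5)
E
```

```text
position: [0.4247, 0.2868, 0.0724]
wrist_force: [-1.6, -0.9, 7.5]
width: 0.0092
grasp_force: 118.0
position: [0.4234, 0.2867, 0.2506]
wrist_force: [-0.8, -0.0, -1.3]
width: 0.0091
grasp_force: 117.9
yaw 25.1 -> 122.5 q7 -1.02 shift [-3.060e-02  5.232e-01  1.000e-04] turn [-1.0000e-03 -6.0000e-04 -1.6998e+00] dist 0.524
```

```bash
python3 -m handwheel '[-0.03,0.523,0,0,0,-1.7,1,-0.03,0.523,0,0,0,-1.7,1,-0.03,0.523,0,0,0,-1.7,1,-0.03,0.523,0,0,0,-1.7,1,-0.03,0.523,0,0,0,-1.7,1,-0.03,0.523,0,0,0,-1.7,1,-0.03,0.523,0,0,0,-1.7,1,-0.03,0.523,0,0,0,-1.7,1,-0.03,0.523,0,0,0,-1.7,1,-0.03,0.523,0,0,0,-1.7,1]'|egrep 'posi'
python3 - <<'E'
from h import *
plan(.6177,-.200,.25,122.5)
E
```

```text
position: [0.6176, -0.2025, 0.2491]
yaw 122.3 -> 122.5 q7 1.13 shift [ 0.002   0.0015 -0.0009] turn [-0.002  -0.0014 -0.003 ] dist 0.003
```

```bash
python3 -m handwheel '[0,0,0,0,0,0,1,0,0,0,0,0,0,1,0,0,0,0,0,0,1]'|egrep 'posi|width|force'
python3 - <<'E'
from h import *
s=snap('wrist'); held(s); socks(s); plan(.6177,-.200,.25,122.5)
E
```

```text
position: [0.6186, -0.1985, 0.2507]
wrist_force: [0.5, -0.0, -1.5]
width: 0.0094
grasp_force: 117.9
t 50.62 pos [ 0.6186 -0.1988  0.2508] x [-0.538  0.843  0.   ] z [-0.  0. -1.] w 0.0089 gf 117.9 F [-0.1  0.9 -0.7]
n 2324 bar x [-21.1  18.6] y [-10.1  10.3] z 3.2
-24 62 [-4.4  5.2]
-20 169 [-3.9  4.8]
-16 167 [-3.8  4.8]
-12 167 [-3.8  4.7]
-8 163 [-3.8  4.7]
-4 181 [-3.7  4.6]
0 183 [-3.7  4.6]
4 207 [-11.8   5. ]
8 485 [-10.   10.9]
12 270 [-5.2  6.5]
16 270 [-5.2  6.5]
lug n 313 [[ 0.0222  0.0316]
 [-0.0038  0.0047]]
few 1 0
2 1408 cover 17 [614.1 -36.3] 36.0
3 2245 cover 30 [ 614.  -115.5] 37.5
4 1746 cover 24 [ 617.7 -199.6] 37.0
yaw 122.5 -> 122.5 q7 1.13 shift [-0.0005 -0.0015  0.0008] turn [ 0.0001 -0.0002  0.0006] dist 0.002
```

```bash
python3 -m handwheel '[0.0006,-0.002,0.06,0,0,0,1,0.0006,-0.002,0.09,0,0,0,1,0.0006,-0.002,0.1,0,0,0,1,0.0006,-0.002,0.105,0,0,0,1,0.0006,-0.002,0.11,0,0,0,1,0.0006,-0.002,0.115,0,0,0,1,0.0006,-0.002,0.12,0,0,0,1,0.0006,-0.002,0.122,0,0,0,1,0.0006,-0.002,0.122,0,0,0,1]'|egrep 'posi|force'
python3 -m handwheel '[0,0,0.003,0,0,0,1,0,0,0.006,0,0,0,1,0,0,0.009,0,0,0,1,0,0,0.012,0,0,0,1,0,0,0.014,0,0,0,1,0,0,0.016,0,0,0,1,0,0,0.016,0,0,0,1,0,0,0.016,0,0,0,1]'|egrep 'posi|width|force'
python3 - <<'E'
from h import *
s=snap('wrist'); bartop(s)
E
```

```text
position: [0.6164, -0.2003, 0.1286]
wrist_force: [-0.7, 0.6, -1.8]
grasp_force: 118.0
position: [0.6168, -0.2004, 0.1137]
wrist_force: [-2.5, 3.3, 9.5]
width: 0.0091
grasp_force: 120.0
t 52.80 pos [ 0.6168 -0.2004  0.1137] x [-0.537  0.843 -0.   ] z [ 0.001  0.    -1.   ] w 0.0093 gf 120.0 F [-2.5  3.5 10.3]
bar tool-x [-21.5  18.5] tilt 0.2 deg z at 0 3.1
```

```bash
python3 -m handwheel '[0,0,0.0005,0,0,0.05,1,0,0.0001,0.0005,0,0,0.15,1,0,0.0002,0.0005,0,0,0.25,1,0,0.0003,0.0005,0,0,0.35,1,-0.0001,0.0004,0.0005,0,0,0.45,1,-0.0001,0.0005,0.0005,0,0,0.55,1,-0.0001,0.0005,0.0005,0,0,0.55,1]'|egrep 'posi|force'
python3 -m handwheel '[0,0.0001,0,0,0,0.1,1,0,0.0002,0,0,0,0.2,1,0,0.0003,0,0,0,0.3,1,-0.0001,0.0004,0,0,0,0.4,1,-0.0001,0.0005,0,0,0,0.5,1,-0.0001,0.0005,0,0,0,0.5,1]'|egrep 'posi|force'
python3 - <<'E'
from h import *
s=snap('wrist'); bartop(s); plan()
E
```

```text
position: [0.6179, -0.2, 0.1135]
wrist_force: [-1.5, 3.8, 12.3]
grasp_force: 120.0
position: [0.6184, -0.2003, 0.1136]
wrist_force: [-1.6, 2.9, 12.8]
grasp_force: 120.0
t 54.48 pos [ 0.6184 -0.2003  0.1136] x [0.465 0.886 0.001] z [ 0.002 -0.    -1.   ] w 0.0095 gf 120.0 F [-0.4  3.6 12.3]
bar tool-x [-20.6  19. ] tilt 0.3 deg z at 0 3.1
yaw 62.3 -> 62.3 q7 0.39 shift [0. 0. 0.] turn [ 0.002  -0.0009 -0.    ] dist 0.000
```

```bash
python3 -m handwheel '[0,0,-0.002,0,0,0,1,0,0,-0.004,0,0,0,1,0,0,-0.006,0,0,0,1,0,0,-0.007,0,0,0,1]'|egrep 'posi|force'
python3 -m handwheel '[0,0,0,0,0,0,0.7,0,0,0,0,0,0,0.6,0,0,0,0,0,0,0.4,0,0,0,0,0,0,0.3,0,0,-0.06,0,0,0,0.3,0,0,-0.12,0,0,0,0.3,0,0,-0.14,0,0,0,0.3,0,0,-0.14,0,0,0,0.3]'|egrep 'posi|force|width'
python3 - <<'E'
from h import *
st(); s=snap('wrist'); locked(s,(.6177,-.2)); locked(s,(.614,-.1155)); plan(.545,-.268,.25,62)
c=cloud(s); X,Y,Z=np.moveaxis(c,-1,0); m=(np.hypot(X-.600,Y+.267)<.035)&(Z>.11)&(Z<.16); print('ball',m.sum(),np.nanmean(c[m],0))
E
```

```text
position: [0.6183, -0.2003, 0.12]
wrist_force: [1.3, 3.0, 4.6]
grasp_force: 118.8
position: [0.618, -0.2008, 0.261]
wrist_force: [-0.8, 0.5, -0.1]
width: 0.0299
grasp_force: 0.0
t 55.98 pos [ 0.618  -0.2008  0.261 ] x [0.464 0.886 0.001] z [ 0.003 -0.001 -1.   ] w 0.0299 gf 0.0 F [-0.8  0.5 -0.1]
bar [ 618.8 -201.7] [40.3 11.6] dir 62.3 foot above socket 9.3 mm tilt deg [-1.1 -0.3]
bar [ 614.8 -116.3] [39.3 12.6] dir 62.5 foot above socket 9.4 mm tilt deg [-3.4  1.5]
yaw 62.3 -> 62.0 q7 0.27 shift [-0.0937 -0.0328  0.0093] turn [ 0.0005 -0.0005  0.0058] dist 0.100
ball 690 [ 0.59355462 -0.26744527  0.12757851]
```

All four pots are locked. Last is the lever: close the gripper and approach from the robot side.

```bash
python3 -m handwheel '[-0.094,-0.033,0,0,0,1.08,1,-0.094,-0.033,0,0,0,1.08,1,-0.094,-0.033,0,0,0,1.08,1,-0.094,-0.033,0,0,0,1.08,1,-0.094,-0.033,0,0,0,1.08,1,-0.094,-0.033,0,0,0,1.08,1,-0.094,-0.033,0,0,0,1.08,1,-0.094,-0.033,0,0,0,1.08,1]' 50|egrep 'posi|width'
python3 -m handwheel '[0,0,0,0,0,0,1,0,0,0,0,0,0,1]'|egrep 'posi|width'
python3 - <<'E'
from h import *
st(); plan(.545,-.267,.133,0); plan(.618,-.267,.133,0); t=snap('top')
for c in [(.6065,.057),(.610,-.028),(.6137,-.1125),(.6177,-.198)]: locked(t,c)
c=cloud(t); X,Y,Z=np.moveaxis(c,-1,0); m=((Z>.034)&(Z<.045)&(X<.47)&(X>.34)&(Y<-.15)&(Y>-.35)).astype(np.uint8)
n,l,s_,cen=cv2.connectedComponentsWithStats(m)
for i in range(1,n): 
    if s_[i,4]>15: print('knob',np.nanmean(c[l==i],0))
bars(t,.069,(.36,.67),(.13,.36))
E
```

```text
position: [0.5444, -0.2681, 0.2584]
width: -0.0002
position: [0.5446, -0.2683, 0.2594]
width: 0.0003
t 57.27 pos [ 0.5446 -0.2683  0.2594] x [1.    0.009 0.   ] z [ 0.  0. -1.] w 0.0003 gf 0.0 F [ 0.1 -0.1  0.3]
yaw 0.5 -> 0.0 q7 -0.45 shift [ 0.0004 -0.0012  0.1264] turn [-0.0002 -0.0003  0.0087] dist 0.126
yaw 0.5 -> 0.0 q7 -0.45 shift [ 0.0734 -0.0006  0.1264] turn [-0.0002 -0.0003  0.0087] dist 0.146
no bar 0
no bar 0
no bar 0
no bar 0
knob [ 0.40819539 -0.28959936  0.03939179]
```

```bash
python3 -m handwheel '[0,-0.001,0.06,0,0,0,1,0,-0.001,0.11,0,0,0,1,0,-0.001,0.126,0,0,0,1,0.02,-0.001,0.126,0,0,0,1,0.03,-0.001,0.126,0,0,0,1,0.04,-0.001,0.126,0,0,0,1,0.05,-0.001,0.126,0,0,0,1,0.06,-0.001,0.126,0,0,0,1,0.068,-0.001,0.126,0,0,0,1,0.072,-0.001,0.126,0,0,0,1]' | egrep 'posi|force'
python3 -m handwheel '[0.002,0,0,0,0,0,1,0.004,0,0,0,0,0,1,0.006,0,0,0,0,0,1,0.006,0,0,0,0,0,1]' | egrep 'posi|force'
```

```text
position: [0.6171, -0.2664, 0.133]
wrist_force: [-1.2, 0.6, -0.9]
grasp_force: 0.6
position: [0.6227, -0.2667, 0.1333]
wrist_force: [-0.5, 0.5, 0.6]
grasp_force: 0.2
```

```bash
python3 -m handwheel '[0.002,0,0,0,0,0,1,0.003,0,0,0,0,0,1,0.004,0,0,0,0,0,1,0.004,0,0,0,0,0,1]' | egrep 'posi|force'
python3 -m handwheel '[0.002,0,0,0,0,0,1,0.002,0,0,0,0,0,1]' | egrep 'posi|force'
python3 -m handwheel '[-0.02,0,0,0,0,0,1,-0.03,0,-0.05,0,0,0,1,-0.03,0,-0.11,0,0,0,1,-0.1,0.1,-0.13,0,0,0,1,-0.13,0.1,-0.13,0,0,0,1,-0.13,0.1,-0.13,0,0,0,1,-0.13,0.1,-0.13,0,0,0,1,-0.13,0.1,-0.13,0,0,0,1]'| egrep 'posi|force'
python3 - <<'E'
from h import *
st();t=snap('top')
for c in [(.6065,.057),(.610,-.028),(.6137,-.1125),(.6177,-.198)]: locked(t,c)
c=cloud(t);X,Y,Z=np.moveaxis(c,-1,0); m=(np.hypot(X-.630,Y+.264)<.045)&(Z>.11)&(Z<.15); print('ball',m.sum(),np.nanmean(c[m],0))
s=snap('scene'); c=cloud(s);X,Y,Z=np.moveaxis(c,-1,0); m=(np.hypot(X-.630,Y+.264)<.045)&(Z>.11)&(Z<.15); print('ball',m.sum(),np.nanmean(c[m],0))
save(np.hstack([t['image'],s['image']]),'end.png',None,.78)
E
```

```text
position: [0.6252, -0.2667, 0.1332]
wrist_force: [-7.3, 1.3, 2.3]
grasp_force: 3.5
position: [0.6255, -0.2668, 0.1331]
wrist_force: [-12.9, 3.0, 4.2]
grasp_force: 6.8
position: [0.5012, -0.3664, 0.2628]
wrist_force: [1.3, 0.9, -0.6]
grasp_force: 0.0
t 60.83 pos [ 0.5012 -0.3664  0.2628] x [1.   0.01 0.  ] z [ 0.     0.001 -1.   ] w -0.0002 gf 0.0 F [ 1.3  0.9 -0.6]
no bar 0
no bar 0
no bar 0
no bar 0
ball 0 [nan nan nan]
ball 178 [ 0.65364109 -0.26937706  0.12572125]<stdin>:4: RuntimeWarning: Mean of empty slice
```

View pics/end.png

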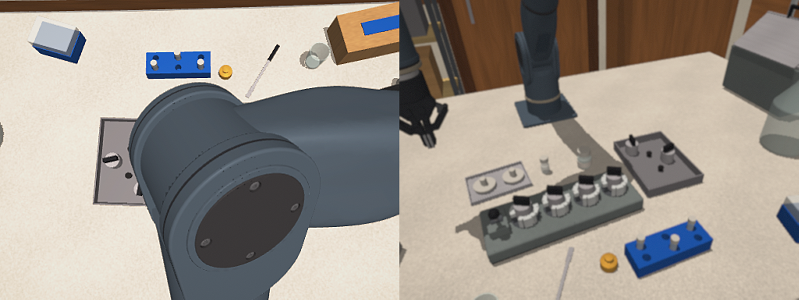

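The scene half shows four pots locked in their sockets (520 to 617, about 190) and both covers in the tray (497,180). The jar and vial are upright, two plain pots are in the crate, and the lever is at its far stop. Handing in.

```bash
python3 -m handwheel '[0,0,0,0,0,0,1,0,0,0,0,0,0,1,0,0,0,0,0,0,1]'|grep clock
python3 - <<'E'
from h import *
s=load('scene')
for c in [(.607,.0545),(.6105,-.03),(.614,-.115),(.6177,-.2)]: locked(s,c)
print(job_done())
E
```

```text
clock: 61.3
bar [606.2  52.5] [38.8 13.9] dir 60.1 foot above socket 8.4 mm tilt deg [-9.5  6.5]
bar [609.2 -30.3] [39.7 13.8] dir 62.7 foot above socket 8.5 mm tilt deg [-10.5   5.6]
bar [ 614.6 -117.4] [39.5 14. ] dir 64.8 foot above socket 8.4 mm tilt deg [-9.2  5.8]
bar [ 617.5 -202.9] [40.3 14.2] dir 66.9 foot above socket 8.7 mm tilt deg [-8.9  3.9]
the job is handed in; nothing more can be done
None
```

I handed the job in at 61 s: the mixer was stopped first, both covers are in the tray, all four lugged pots are locked in the sockets, the plain pots are still in the crate, the jar and vial are upright, and the lever is back on. The hand-in returned no verdict, so these come from my own camera and force checks.

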